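# Free the sanding block from the latched case

## Robot

A 7-joint arm with a two-finger parallel gripper is mounted at the origin on a cart in front of the work surface, level with it; the furniture and walls round the work are solid. World frame = base frame: x ahead of the robot, y to its left, z up, the work surface at z = 0. Lengths are in m, angles in rad, forces in N, time in s.
With the tool pointing down it reaches from about 0.4 to 0.9 m from the base axis. Payload 5.5 kg.
Tool frame: the origin (TCP) lies at the very end of the fingers, on their centre line; the grasp point (between the pads) lies 19 mm behind it; x points along the fingers, y is the direction in which the jaws open and shut, and the axes are right-handed (so a half turn about x gives the same grasp; the last joint's range is limited). The gripper opens to 92 mm and grips with 3 to 60 N. Pads are 19 mm wide; open, the fingers measure 130 mm over their backs; the gripper's body (75 mm by 190 mm) begins 47 mm behind the grasp point.
Start: joints at [-0.912, 0.501, -0.427, 1.55, 0.221, 1.138, -0.21], TCP at [0.251, 0.6, 0.227] pointing down, gripper open.
Joint ranges: [-2.88, 2.88], [-0.31, 2.03], [-1.54, 1.56], [0.2, 2.42], [-1.41, 4.55], [0.19, 2.02], [-2.57, 2.57]. Speed limits (rad/s): [2.57, 2.57, 3.14, 3.14, 3.14, 3.14, 3.14].

## Interface

Orientations are given as a rotation vector (axis times angle).
In Python, from bench import get_state, snapshot, close_job, search_frame, masks_of, tip_of gives the robot as it stands.
- The arm moves only by the shell command python3 -m pendant 'ROWS' [FORCE]. ROWS is JSON, a list of rows, each an object of numbers: "dx", "dy", "dz": the shift along the tool's x, y, z in mm; "wx", "wy", "wz": the turn, a rotation vector about the tool's x, y, z in rad; "gripper": the finger opening in mm, from 0 to 91.8. In form: [{"dx": .., "dy": .., "dz": .., "wx": .., "wy": .., "wz": .., "gripper": ..}, ...]. A call has 1 to 12 rows; each row is the pose to reach, as a shift and turn from the pose measured when the call began, along the tool's axes at that moment; what a row does not reach only later rows make up. A row lasts 1/8 s, in which the tool goes at most 62.5 mm and 10.7 degrees, less where a joint would pass 70% of its speed; a pose out of reach is approached as far as the arm can. A call with a gripper value outside its range is refused whole. The fingers move at their own pace and stop on an object; FORCE is the grip in N (left out, the last holds). Time passes only in rows, so rows that repeat a pose let the fingers close. It gives the time, the measured TCP pose, the force and the opening at its end, in the units of the state.
- get_state(): the state, without advancing time (a new reading comes with each control period).
- snapshot(name): name is "side" or "top" or "wrist"; returns a dict with "color" (420x560x3 uint8, red, green, blue), "depth" (420x560 float32, m along the optical axis (not along the pixel's ray), 0 where there is no reading), "vertical_fov" (degrees; the focal length in pixels is half the picture's height over the tangent of half this angle, whatever the lens; pixels are square), "cx", "cy" (the principal point, pixels), "T" (4x4, takes a point from camera to world coordinates). Camera axes: x right, y down, z forward; pixel columns grow to the right and rows downward; lengths in m; the calibration is good to about 2 mm. A picture is of the moment at which its call begins.
- close_job(): hands the job in, once; it reports no verdict.
Trained networks look in a picture, given as the dict that the camera call returned (one of the last four; its "shot" number tells which), for a name from the list of things; names that differ only in an ending like _2 or _b are one class to them, and where a whole thing is asked for, a point or a joint stands for the part that bears it (a point fixed in the world has none). Each returns a list of dicts, best first, with "confidence" (0 to 1); they miss things now and then, are a little off and sometimes report something else, mostly with a low value. They report only what shows in the picture. A call takes as long as a camera call.
- search_frame(label, picture): "rect" ([centre column, centre row, width, height] in pixels, round what is visible of it).
- masks_of(label, picture): "pixels" (420x560 bool, what is visible of it) and "rect" ([centre column, centre row, width, height] in pixels, round what is visible of it).
- tip_of(label, picture): "at" ([column, row] in pixels: a listed point, or the origin of a listed thing).
The state is a dict: "t": time; "joint_pos": joint angles; "qd": joint speeds; "effort": joint torques, N m; "tcp_pos": TCP position; "tool_rot": TCP orientation; "force": force on the tool from outside, world axes, zero at the start; "torque": the same for the moment, N m; "opening": finger opening in m.
Only numpy, scipy, OpenCV 4.12 (cv2) and the standard library are available. Lean on these libraries where they do the work, as an engineer would, in place of code of your own. Each camera call takes 0.05 s, during which the arm holds its last target.

## Task

Flip the over-centre latch of the wooden case fully open, lift the lid by its bow handle until it stands open, and slide the cork sanding block out from under its metal keeper strip; there is a finger well behind it to push from. Then put the block flat on the floor of the pencil tray, beside the eraser and not on it. Leave the latch and the lid open, and do not knock over the bottle or the jar, shove the tray away or push the eraser out of it.

Things in the scene. Friction and masses are not known exactly. Their poses are not given: they have to be found in the camera images.
- case: Low wooden case, 150 (x) x 250 (y) x 46 mm without lid, fixed to the desk, turned about z. Origin at the centre of its underside, z up, -x the front (latch side), +x the hinge side. Walls and floor 6 mm thick; top of the shut lid at z = 57. Inside, the bay from y = +20 to -85 mm is empty over the inner width (x = -69 to 69); a small chisel lies across near y = -100.
- lid_body (a joint): Lid angle, 0 shut, up to 1.75 open; hinge along the case's y at x = +77, z = 47 mm; lifts from the front (-x). The stiff hinge holds the lid at any angle; lifting at the handle takes about 4 N once unlatched. Lid 254 mm wide, 10 thick, reaching 154 mm from the hinge.
- lever_body (a joint): Latch lever angle, 0 shut (lying back over the lid towards the hinge), 2.0 fully open (swung up and over to the front). Sprung over-centre: below 0.6 it snaps shut, above it snaps open by itself; about 4 N at the grip. With the lid shut its pivot, along the case's y, is at x = -41, y = +60, z = 71 mm in the case's frame. While shut its wire loop holds the lid down.
- latch_grip (a point): Centre of the black grip at the end of the latch lever: 30 mm long, 14 mm wide (along the case's y), 12 mm high; with the latch shut 48 mm behind the pivot (+x) and 13 mm above it, 27 mm above the lid's top.
- lid_handle (a point): Middle of the bow handle on the lid: a round bar 10 mm thick and 70 mm long along the case's y, its axis 30 mm above the lid's top. 115 mm from the hinge towards the front and 40 mm above the hinge line with the lid shut.
- lid_hinge (a point): Point on the lid's hinge line, at the middle of its width.
- keeper_strip (a point): Middle of the top of the metal strip that crosses above the block's front end: at x = 0, y = +28, z = 35 mm in the case's frame, spanning y = +20 to +37 mm, its underside at z = 30 mm, on two rails 38 mm apart. It keeps the block from being lifted; the block can leave only towards the case's -y.
- finger_well (a point): Floor point of the empty finger well behind the block, at x = 0, y = +96, z = 6 mm in the case's frame. The well is open above, 62 mm wide in x, and reaches from the block's rear end (y = +72) to the wall at y = +119 mm. Fingers put in here push the block towards -y, up to the strip's edge at y = +37.
- sanding_block: Plain cork sanding block 35 (x) x 55 (y) x 22 mm, 0.06 kg; origin at the centre of its underside. At the start it lies on the case's floor (z = 6 mm), its x and y along the case's, centred at x = 0, y = +45 mm, with too little room beside it for fingers.
- pencil_tray: Shallow loose pine tray 83 (x) x 268 (y) x 28 mm; origin at the centre of its underside; floor 3 mm thick, walls 7.5 mm; inside 68 x 252 mm.
- eraser: White eraser 18 (x) x 62 (y) x 13 mm lying along the tray's length somewhere on its floor; origin at the centre of its underside. It leaves room for the block at one end of the tray at least.
- thinner_bottle: Bystander: bottle 59 mm in diameter, 198 mm tall; origin at the centre of its underside; stands on the desk on one side of the case's front.
- jar: Bystander: jam jar 67 mm in diameter, 81 mm tall; origin at the centre of its underside; stands on the other side (the two change places).

How it is judged:
On the way, in this order (a step that is already met when the one before it is completed fails the run):
1. the latch lever is flipped fully open (beyond 1.7 rad) with the lid still down (value of joint lever_body above 1.7 rad and value of joint lid_body below 0.3 rad), for 0.1 s.
2. the lid stands open (beyond 1.2 rad) (value of joint lid_body above 1.2 rad), for 0.2 s.
3. the block has been slid, still low in the case, at least 20 mm out from under the keeper strip (y of sanding_block in the frame of case between -0.1 and 0.025 m and z of sanding_block in the frame of case below 0.03 m), for 0.05 s.
At the end, for the whole second after the job is handed in: The sanding block lies flat (tilt under 0.15 rad) and at rest on the tray's floor (within 5 mm in height), inside its walls; the lid stands open beyond 1.2 rad and the latch lever beyond 1.7 rad (x of sanding_block in the frame of pencil_tray between -0.034 and 0.034 m and y of sanding_block in the frame of pencil_tray between -0.126 and 0.126 m and z of sanding_block in the frame of pencil_tray below 0.008 m and angle between sanding_block's own z axis and vertical below 0.15 rad and linear speed of sanding_block below 0.02 m/s and value of joint lid_body above 1.2 rad and value of joint lever_body above 1.7 rad); the robot touches nothing.
It fails at once if the bottle or the jar is knocked over (tilted beyond 0.5 rad) (angle between any of thinner_bottle, jar's own z axis and vertical above 0.5 rad).
It fails at once if the tray is shoved more than 50 mm (distance of pencil_tray from where it was at the start of the episode above 0.05 m).
It fails at once if the eraser is pushed out of the tray (x of eraser in the frame of pencil_tray above 0.04 m or x of eraser in the frame of pencil_tray below -0.04 m or y of eraser in the frame of pencil_tray above 0.134 m or y of eraser in the frame of pencil_tray below -0.134 m).
It also fails if it takes over 70 s, if anything falls off the work surface, if the arm or the gripper's body presses on something with over 40 N, if the wrist force passes 120 N, or if a joint passes its speed limit or range.

## Working session

There is one attempt and no reset: what is moved stays moved. The work goes in short steps, Python scripts to look and compute and a shell command to move; the robot and the scene stay as the last step left them, time stands still between calls to the robot, and variables do not carry over. Pictures are saved under pics/ and viewed, and the job is handed in when it is done.

```bash
ls; mkdir -p pics; cat > h.py <<'E'
import numpy as np,cv2
from scipy.spatial.transform import Rotation as R
from bench import *
def snap(n,f=None):
    p=snapshot(n)
    if f: cv2.imwrite('pics/'+f+'.png',p['color'][:,:,::-1])
    return p
def foc(p): return p['color'].shape[0]/2/np.tan(np.radians(p['vertical_fov'])/2)
def cloud(p):
    f=foc(p);d=p['depth'];v,u=np.mgrid[:d.shape[0],:d.shape[1]]
    P=np.stack([(u-p['cx'])/f*d,(v-p['cy'])/f*d,d],-1)
    W=P@p['T'][:3,:3].T+p['T'][:3,3]
    W[d==0]=np.nan
    return W
def onz(p,uv,z):
    f=foc(p);r=np.array([(uv[0]-p['cx'])/f,(uv[1]-p['cy'])/f,1]);r=p['T'][:3,:3]@r;o=p['T'][:3,3]
    return o+r*(z-o[2])/r[2]
def px(p,X):
    c=p['T'][:3,:3].T@(np.array(X)-p['T'][:3,3]);f=foc(p)
    return [c[0]/c[2]*f+p['cx'],c[1]/c[2]*f+p['cy']]
def st():
    s=get_state();print('t',round(s['t'],2),'tcp',np.round(s['tcp_pos'],4),'F',np.round(s['force'],1),'op',round(s['opening'],4));print('R',np.round(R.from_rotvec(s['tool_rot']).as_matrix(),3).tolist(),'q',np.round(s['joint_pos'],2));return s
def rel(target,Rt=None):
    s=get_state();M=R.from_rotvec(s['tool_rot'])
    d=M.inv().apply(np.array(target)-s['tcp_pos'])*1000
    print('d',np.round(d,1))
    if Rt is not None: print('w',np.round((M.inv()*Rt).as_rotvec(),3))
E
python3 - <<'E'
from h import *
st()
for n in ['top','side','wrist']:
    p=snap(n,n+'0')
    print(n,np.round(p['T'],3).tolist())
    for l in ['case','lid_body','lever_body','latch_grip','lid_handle','lid_hinge','pencil_tray','eraser','thinner_bottle','jar']:
        t=tip_of(l,p); W=cloud(p)
        for a in t[:1]:
            u,v=a['at'];ui,vi=int(round(u)),int(round(v))
            print(l,np.round(a['at'],1),round(a['confidence'],2),np.round(W[vi,ui],3) if 0<=ui<560 and 0<=vi<420 else '')
E
```

```text
pics
t 0.0 tcp [0.2504 0.5991 0.2257] F [-0.6  0.   0. ] op 0.0919
R [[-0.001, 0.385, 0.923], [-0.002, 0.923, -0.385], [-1.0, -0.002, -0.0]] q [-0.91  0.5  -0.43  1.55  0.22  1.14 -0.21]
top [[-0.114, -0.973, 0.202, 0.319], [-0.994, 0.112, -0.02, 0.028], [-0.003, -0.203, -0.979, 0.968], [0.0, 0.0, 0.0, 1.0]]
case [329.5 201.9] 0.76 [ 0.512 -0.094  0.057]Traceback (most recent call last):
  File "<stdin>", line 7, in <module>
ValueError: it knows: case, eraser, finger_well, jar, keeper_strip, latch_grip, lid_handle, lid_hinge, pencil_tray, sanding_block, thinner_bottle
```

```bash
python3 - <<'E'
from h import *
for n in ['top','side','wrist']:
    p=snap(n,n+'0')
    W=cloud(p)
    for l in ['case','latch_grip','lid_handle','lid_hinge','pencil_tray','eraser','thinner_bottle','jar']:
        t=tip_of(l,p)
        for a in t[:1]:
            u,v=a['at'];ui,vi=int(round(u)),int(round(v))
            print(n,l,np.round(a['at'],1),round(a['confidence'],2),np.round(W[vi,ui],3) if 0<=ui<560 and 0<=vi<420 else '')
E
```

```text
top case [330.7 204.4] 0.95 [ 0.508 -0.095  0.057]
top latch_grip [305.5 195.3] 0.86 [ 0.532 -0.045  0.059]
top lid_handle [359.5 209. ] 0.58 [ 0.483 -0.147  0.092]
top lid_hinge [323.6 163.6] 0.89 [ 0.596 -0.092  0.057]
top pencil_tray [193.2 241.9] 0.64 [0.466 0.207 0.019]
top eraser [204.2 241. ] 0.67 [0.466 0.184 0.016]
top thinner_bottle [239.6 285.6] 0.64 [0.355 0.102 0.161]
top jar [366.2 274. ] 0.94 [ 0.354 -0.142  0.077]
side case [320.2 248.4] 0.67 [ 0.48  -0.131  0.057]
side latch_grip [308.4 202.1] 0.55 [ 0.526 -0.033  0.088]
side lid_handle [327.5 241.5] 0.87 [ 0.478 -0.153  0.092]
side lid_hinge [352.9 221.3] 0.65 [ 0.592 -0.107  0.055]
side pencil_tray [231.5 189.1] 0.73 [0.463 0.18  0.016]
side eraser [233.7 194.5] 0.7 [0.456 0.16  0.016]
side thinner_bottle [203.6 224.7] 0.75 [0.34  0.094 0.023]
```

View pics/top0.png

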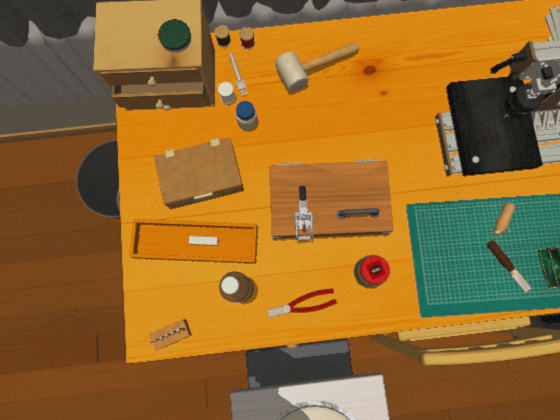

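View pics/side0.png

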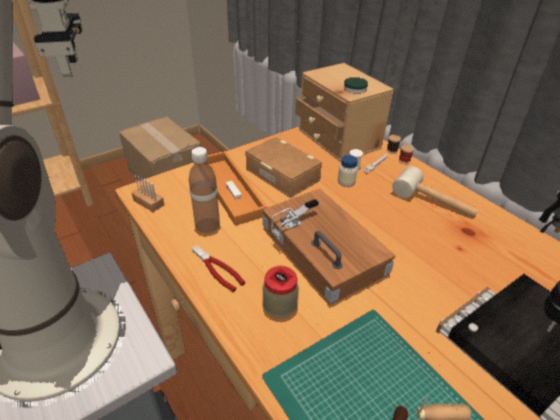

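```bash
python3 - <<'E'
from h import *
p=snap('top')
W=cloud(p)
m=masks_of('case',p)[0]; print(m['confidence'],m['rect'])
M=m['pixels']&(abs(W[...,2]-.057)<.006)
P=W[M][:,:2];print(len(P),np.nanmedian(W[M][:,2]))
r=cv2.minAreaRect((P*1000).astype(np.float32));print('lid',r,cv2.boxPoints(r))
m=masks_of('pencil_tray',p)[0]
M=m['pixels']&(W[...,2]>.024)&(W[...,2]<.034)
r=cv2.minAreaRect((W[M][:,:2]*1000).astype(np.float32));print('tray',r,cv2.boxPoints(r),len(W[M]))
m=masks_of('eraser',p)[0]
r=cv2.minAreaRect((W[m['pixels']][:,:2]*1000).astype(np.float32));print('eraser',r,np.median(W[m['pixels']][:,2]))
for l in ['latch_grip','lid_handle']:
  for a in masks_of(l,p):
    print(l,a['confidence'],a['rect'],a['pixels'].sum(),)
    q=W[a['pixels']];
    q=q[q[:,2]>.075]
    if len(q):print(np.round(np.median(q,0),4),np.round(q.min(0),3),np.round(q.max(0),3))
for l in ['jar','thinner_bottle']:
    q=W[masks_of(l,p)[0]['pixels']];print(l,np.round(np.percentile(q,[2,50,98],axis=0),3).tolist())
c=p['color'][150:260,230:410,::-1];cv2.imwrite('pics/crop0.png',cv2.resize(c,None,fx=4,fy=4,interpolation=cv2.INTER_CUBIC))
E
```

```text
0.65 [330.4, 199.2, 124.3, 79.8]
7938 0.05716532679364733
lid ((520.5672607421875, -94.87542724609375), (254.31231689453125, 165.47061157226562), 85.99474334716797) [[ 429.15244  -215.94214 ]
 [ 594.2189   -227.49991 ]
 [ 611.98206    26.191284]
 [ 446.91565    37.749054]]
tray ((469.1512145996094, 206.0567626953125), (268.0484313964844, 83.39331817626953), 81.03851318359375) [[407.08652   80.163666]
 [489.46188   67.17343 ]
 [531.21594  331.94986 ]
 [448.84055  344.9401  ]] 1100
eraser ((467.98504638671875, 185.04872131347656), (58.99184036254883, 17.675800323486328), 79.95857238769531) nan
latch_grip 0.63 [303.2, 212.0, 10.2, 49.8] 287
[ 0.5102 -0.0335  0.0823] [ 0.446 -0.046  0.075] [ 0.545 -0.013  0.095]
lid_handle 0.72 [192.8, 241.8, 131.1, 43.8] 4692
lid_handle 0.66 [330.9, 200.2, 126.8, 81.4] 8592
[ 0.484  -0.0402  0.0873] [ 0.444 -0.184  0.075] [ 0.546 -0.013  0.095]
jar [[nan, nan, nan], [nan, nan, nan], [nan, nan, nan]]
thinner_bottle [[nan, nan, nan], [nan, nan, nan], [nan, nan, nan]]
```

View pics/crop0.png

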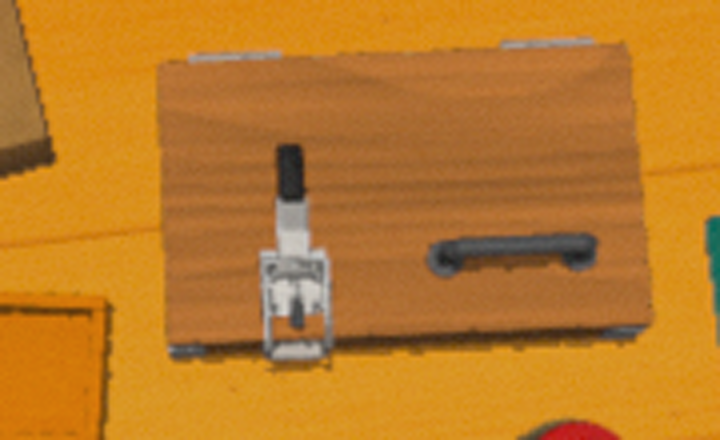

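```bash
python3 - <<'E'
from h import *
p=snap('top')
W=cloud(p)
a=np.radians(-4.0);ex=np.array([np.cos(a),np.sin(a)]);ey=np.array([-ex[1],ex[0]])
c0=np.array([.5205,-.0949])
L=(W[...,:2]-c0)@np.stack([ex,ey],1)
z=W[...,2]
# edges of lid per strips
for y0 in (-.12,-.09,-.01,.0,.09,.11):
    M=(abs(L[...,1]-y0)<.008)&(abs(z-.057)<.003)&(abs(L[...,0])<.1)
    print('y',y0,np.round([L[M][:,0].min(),L[M][:,0].max()],4))
for x0 in (-.06,-.03,.0,.03,.06):
    M=(abs(L[...,0]-x0)<.008)&(abs(z-.057)<.003)&(abs(L[...,1])<.15)
    print('x',x0,np.round([L[M][:,1].min(),L[M][:,1].max()],4))
M=(abs(L[...,0])<.1)&(abs(L[...,1])<.13)&(z>.075)&(z<.12)
for nm,S in (('grip',(L[...,1]>.03)),('handle',L[...,1]<.0)):
    q=np.c_[L[M&S],z[M&S]]
    print(nm,np.round(np.percentile(q,[0,5,50,95,100],axis=0),4).tolist())
for l in ['jar','thinner_bottle']:
    q=W[masks_of(l,p)[0]['pixels']];q=q[~np.isnan(q[:,0])];print(l,np.round(np.percentile(q,[2,50,98],axis=0),3).tolist())
# rows for grip black part
g=(M&(L[...,1]>.03)); col=p['color'].sum(-1)
q=np.c_[L[g&(col<160)],z[g&(col<160)]];print('black',len(q),np.round(np.percentile(q,[0,10,50,90,100],axis=0),4).tolist())
p=snap('side');W=cloud(p)
L=(W[...,:2]-c0)@np.stack([ex,ey],1);z=W[...,2]
M=(abs(L[...,0])<.1)&(abs(L[...,1])<.13)&(z>.065)&(z<.12)
g=(M&(L[...,1]>.03)); col=p['color'].sum(-1)
q=np.c_[L[g&(col<160)],z[g&(col<160)]];print('black side',len(q),np.round(np.percentile(q,[0,10,50,90,100],axis=0),4).tolist())
q=np.c_[L[M&(L[...,1]<0)],z[M&(L[...,1]<0)]];print('handle side',len(q),np.round(np.percentile(q,[0,10,50,90,100],axis=0),4).tolist())
E
```

```text
y -0.12 [-0.0755  0.0771]
y -0.09 [-0.0749  0.0785]
y -0.01 [-0.0752  0.0775]
y 0.0 [-0.0749  0.0781]
y 0.09 [-0.0752  0.078 ]
y 0.11 [-0.0743  0.0785]
x -0.06 [-0.1263  0.1272]
x -0.03 [-0.1264  0.1263]
x 0.0 [-0.1252  0.1271]
x 0.03 [-0.1266  0.1261]
x 0.06 [-0.1269  0.127 ]
grip [[-0.0817, 0.0433, 0.075], [-0.0728, 0.0447, 0.0756], [-0.0226, 0.0602, 0.081], [0.0161, 0.0759, 0.0912], [0.0211, 0.0773, 0.0935]]
handle [[-0.0416, -0.0922, 0.0764], [-0.0412, -0.0874, 0.0842], [-0.0375, -0.0527, 0.0907], [-0.0321, -0.0182, 0.0938], [-0.0314, -0.0151, 0.095]]
jar [[0.33, -0.185, 0.027], [0.359, -0.154, 0.08], [0.387, -0.128, 0.084]]
thinner_bottle [[0.33, 0.089, 0.026], [0.353, 0.109, 0.154], [0.38, 0.139, 0.2]]
black 76 [[-0.0077, 0.0538, 0.0866], [-0.0048, 0.0547, 0.088], [0.0055, 0.0598, 0.0898], [0.0172, 0.0642, 0.0916], [0.0209, 0.0651, 0.0935]]
black side 63 [[-0.0074, 0.0502, 0.0794], [-0.0048, 0.0515, 0.0828], [0.0046, 0.0545, 0.0874], [0.0151, 0.0596, 0.0896], [0.0188, 0.061, 0.0914]]
handle side 240 [[-0.0424, -0.0965, 0.0651], [-0.0406, -0.0936, 0.0715], [-0.0384, -0.062, 0.0881], [-0.0345, -0.024, 0.0914], [-0.0317, -0.0164, 0.0939]]
```

```bash
cat >> h.py <<'E'
YAW=np.radians(-4.0);C0=np.array([.521,-.095,0])
EX=np.array([np.cos(YAW),np.sin(YAW),0]);EY=np.array([-EX[1],EX[0],0])
def cw(x,y,z): return C0+EX*x+EY*y+np.array([0,0,z])   # case->world m
def inc(Pw):
    d=np.array(Pw)-C0;return np.round([d@EX,d@EY,d[2]],4)
def tool(tilt=0,yaw=YAW):
    # tilt>0: fingers point down and lean toward -x tip? rotates about case y
    ey=np.array([-np.sin(yaw),np.cos(yaw),0]);ex=np.array([ey[1],-ey[0],0])
    xx=-np.array([0,0,1.]);zz=np.cross(xx,ey)
    M=np.stack([xx,ey,zz],1)
    return R.from_rotvec(tilt*ey)*R.from_matrix(M)
E
python3 - <<'E'
from h import *
rel(cw(.007,.06,.16),tool()); rel(cw(.007,.06,.067))
E
```

```text
d [  66.7 -477.7  504.8]
w [-0.326 -0.    -0.   ]
d [ 159.7 -477.7  504.8]
```

```bash
python3 -m pendant '[{"dx":0,"dy":-477.7,"dz":504.8,"wx":-0.326,"wy":0,"wz":0,"gripper":44},{"dx":0,"dy":-477.7,"dz":504.8,"wx":-0.326,"wy":0,"wz":0,"gripper":44},{"dx":0,"dy":-477.7,"dz":504.8,"wx":-0.326,"wy":0,"wz":0,"gripper":44},{"dx":0,"dy":-477.7,"dz":504.8,"wx":-0.326,"wy":0,"wz":0,"gripper":44},{"dx":0,"dy":-477.7,"dz":504.8,"wx":-0.326,"wy":0,"wz":0,"gripper":44},{"dx":0,"dy":-477.7,"dz":504.8,"wx":-0.326,"wy":0,"wz":0,"gripper":44},{"dx":0,"dy":-477.7,"dz":504.8,"wx":-0.326,"wy":0,"wz":0,"gripper":44},{"dx":0,"dy":-477.7,"dz":504.8,"wx":-0.326,"wy":0,"wz":0,"gripper":44},{"dx":0,"dy":-477.7,"dz":504.8,"wx":-0.326,"wy":0,"wz":0,"gripper":44},{"dx":0,"dy":-477.7,"dz":504.8,"wx":-0.326,"wy":0,"wz":0,"gripper":44},{"dx":0,"dy":-477.7,"dz":504.8,"wx":-0.326,"wy":0,"wz":0,"gripper":44},{"dx":66.7,"dy":-477.7,"dz":504.8,"wx":-0.326,"wy":0,"wz":0,"gripper":44}]' 15
python3 - <<'E'
from h import *
st();rel(cw(.007,.06,.067),tool());p=snap('wrist','w1')
for a in tip_of('latch_grip',p)[:2]: print(a)
W=cloud(p);z=W[...,2];col=p['color'].sum(-1)
L=np.stack([(W-C0)@EX,(W-C0)@EY],-1)
g=(abs(L[...,0]-.007)<.03)&(abs(L[...,1]-.06)<.03)&(z>.076)&(z<.1)&(col<200)
q=np.c_[L[g],z[g]]
if len(q):print(len(q),np.round(np.percentile(q,[0,5,50,95,100],axis=0),4).tolist())
E
```

```text
t: 3.55
tcp_pos: [0.5384, -0.0416, 0.1685]
tool_rot: [0.059, 1.557, -0.063]
force: [1.2, 0.5, -0.9]
opening: 0.0438
t 3.55 tcp [ 0.5384 -0.0416  0.1685] F [ 1.2  0.5 -0.9] op 0.0438
R [[0.013, 0.078, 0.997], [-0.003, 0.997, -0.078], [-1.0, -0.002, 0.013]] q [ 0.16  0.34 -0.16  1.9   0.07  0.89  1.46]
d [101.4   5.7  -8.1]
w [-0.008  0.013  0.002]
{'at': [283.0, 213.6], 'confidence': 0.77}
639 [[-0.0085, 0.0527, 0.0824], [-0.0078, 0.0535, 0.087], [0.0047, 0.0598, 0.0896], [0.0181, 0.0655, 0.0909], [0.02, 0.0662, 0.0922]]
```

View pics/w1.png

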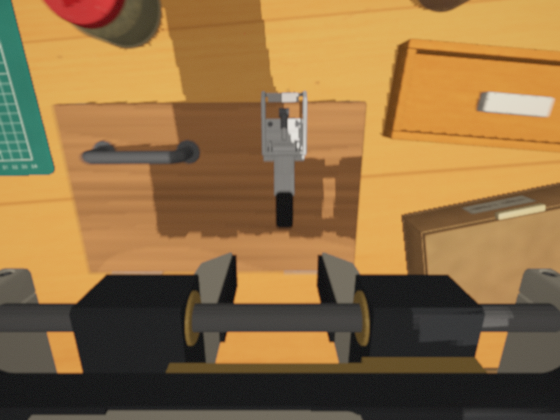

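```bash
python3 -m pendant '[{"dx":40,"dy":5.7,"dz":-9,"wx":-0.008,"wy":0.013,"wz":0.002,"gripper":44},{"dx":70,"dy":5.7,"dz":-9,"wx":-0.008,"wy":0.013,"wz":0.002,"gripper":44},{"dx":95,"dy":5.7,"dz":-9,"wx":-0.008,"wy":0.013,"wz":0.002,"gripper":44},{"dx":101,"dy":5.7,"dz":-9,"wx":-0.008,"wy":0.013,"wz":0.002,"gripper":44},{"dx":101,"dy":5.7,"dz":-9,"wx":-0.008,"wy":0.013,"wz":0.002,"gripper":10},{"dx":101,"dy":5.7,"dz":-9,"wx":-0.008,"wy":0.013,"wz":0.002,"gripper":10},{"dx":101,"dy":5.7,"dz":-9,"wx":-0.008,"wy":0.013,"wz":0.002,"gripper":10},{"dx":101,"dy":5.7,"dz":-9,"wx":-0.008,"wy":0.013,"wz":0.002,"gripper":10}]' 15
python3 - <<'E'
from h import *
s=st();print(inc(s['tcp_pos']));p=snap('wrist','w2')
th0=np.arctan2(13,48);r=np.hypot(13,48)
dx0=(inc(s['tcp_pos'])[0]-.007)*1000; dz0=inc(s['tcp_pos'])[2]*1000-84
for th in (.0,.15,.3,.45,.6,.75,.9,1.0):
    print(th, 'up',round(r*(np.sin(th0+th)-np.sin(th0)),1),'x',round(r*(np.cos(th0+th)-np.cos(th0)),1))
E
```

```text
t: 4.65
tcp_pos: [0.5188, -0.0344, 0.0595]
tool_rot: [0.053, 1.592, -0.054]
force: [-0.4, -8.6, 2.9]
opening: 0.0155
t 4.65 tcp [ 0.5188 -0.0344  0.0595] F [-0.4 -8.6  2.9] op 0.0155
R [[-0.022, 0.068, 0.997], [-0.0, 0.998, -0.068], [-1.0, -0.002, -0.022]] q [ 0.13  0.49 -0.14  1.99  0.11  0.69  1.42]
[-0.0064  0.0603  0.0595]
0.0 up 0.0 x 0.0
0.15 up 7.0 x -2.5
0.3 up 13.6 x -6.0
0.45 up 19.6 x -10.4
0.6 up 24.8 x -15.7
0.75 up 29.2 x -21.7
0.9 up 32.7 x -28.3
1.0 up 34.4 x -33.0
```

View pics/w2.png

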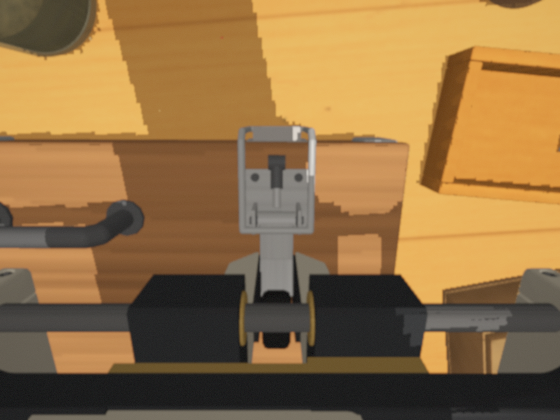

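```bash
python3 -m pendant '[{"dx":0,"gripper":30},{"dx":0,"gripper":30},{"dx":0,"gripper":30},{"dx":0,"gripper":30}]' 15
python3 - <<'E'
from h import *
st();rel(cw(.007,.06,.066),tool())
E
```

```text
t 4.7 tcp [ 0.5188 -0.0344  0.0595] F [-0.2 -7.2  3. ] op 0.0151
R [[-0.022, 0.068, 0.997], [-0.0, 0.998, -0.068], [-1.0, -0.002, -0.022]] q [ 0.13  0.49 -0.14  1.99  0.11  0.69  1.42]
d [-6.8 -0.4 13.3]
w [ 0.002 -0.022  0.002]invalid input
```

```bash
python3 -m pendant '[{"dx":0,"dy":0,"dz":0,"wx":0,"wy":0,"wz":0,"gripper":30},{"dx":0,"dy":0,"dz":0,"wx":0,"wy":0,"wz":0,"gripper":30},{"dx":-6.8,"dy":0,"dz":13,"wx":0,"wy":-0.022,"wz":0,"gripper":30},{"dx":-6.8,"dy":0,"dz":13,"wx":0,"wy":-0.022,"wz":0,"gripper":30},{"dx":-6.8,"dy":0,"dz":13,"wx":0,"wy":-0.022,"wz":0,"gripper":30}]' 15
python3 - <<'E'
from h import *
s=st();rel(cw(.007,.06,.066),tool());print(inc(s['tcp_pos']))
E
```

```text
t: 5.32
tcp_pos: [0.532, -0.035, 0.0661]
tool_rot: [0.052, 1.57, -0.054]
force: [0.3, 0.3, -0.8]
opening: 0.0298
t 5.33 tcp [ 0.532  -0.035   0.0661] F [ 0.3  0.3 -0.8] op 0.0298
R [[0.0, 0.068, 0.998], [-0.002, 0.998, -0.068], [-1.0, -0.002, 0.0]] q [ 0.13  0.49 -0.14  1.97  0.11  0.69  1.42]
d [ 0.1 -0.7  0.2]
w [0.002 0.    0.002]
[0.0068 0.0607 0.0661]
```

```bash
python3 -m pendant '[{"dx":0,"dy":0,"dz":0,"wx":0,"wy":0,"wz":0,"gripper":8},{"dx":0,"dy":0,"dz":0,"wx":0,"wy":0,"wz":0,"gripper":8},{"dx":0,"dy":0,"dz":0,"wx":0,"wy":0,"wz":0,"gripper":8},{"dx":-7,"dy":0,"dz":-2.5,"wx":0,"wy":0,"wz":0,"gripper":8},{"dx":-13.6,"dy":0,"dz":-6,"wx":0,"wy":0,"wz":0,"gripper":8},{"dx":-19.6,"dy":0,"dz":-10.4,"wx":0,"wy":0,"wz":0,"gripper":8},{"dx":-24.8,"dy":0,"dz":-15.7,"wx":0,"wy":0,"wz":0,"gripper":8},{"dx":-29.2,"dy":0,"dz":-21.7,"wx":0,"wy":0,"wz":0,"gripper":8},{"dx":-32.7,"dy":0,"dz":-28.3,"wx":0,"wy":0,"wz":0,"gripper":8},{"dx":-34.4,"dy":0,"dz":-33,"wx":0,"wy":0,"wz":0,"gripper":8},{"dx":-34.4,"dy":0,"dz":-33,"wx":0,"wy":0,"wz":0,"gripper":8}]' 20
python3 - <<'E'
from h import *
s=snap('side','s3');s=st();print(inc(s['tcp_pos']))
E
```

```text
t: 6.7
tcp_pos: [0.4969, -0.0329, 0.1004]
tool_rot: [0.051, 1.573, -0.055]
force: [-4.3, -3.3, 0.7]
opening: 0.0137
t 6.75 tcp [ 0.4969 -0.0329  0.1003] F [-4.3 -3.4  1. ] op 0.0137
R [[-0.003, 0.068, 0.998], [-0.002, 0.998, -0.068], [-1.0, -0.002, -0.003]] q [ 0.14  0.38 -0.16  2.03  0.09  0.73  1.43]
[-0.0284  0.0603  0.1003]
```

View pics/s3.png

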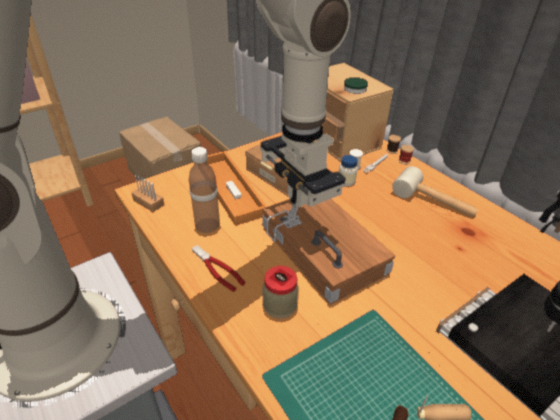

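```bash
python3 -m pendant '[{"dx":0,"dy":0,"dz":0,"wx":0,"wy":0,"wz":0,"gripper":50},{"dx":0,"dy":0,"dz":0,"wx":0,"wy":0,"wz":0,"gripper":50},{"dx":0,"dy":0,"dz":0,"wx":0,"wy":0,"wz":0,"gripper":50},{"dx":-50,"dy":0,"dz":20,"wx":0,"wy":0,"wz":0,"gripper":50},{"dx":-100,"dy":0,"dz":20,"wx":0,"wy":0,"wz":0,"gripper":50},{"dx":-100,"dy":0,"dz":20,"wx":0,"wy":0,"wz":0,"gripper":50},{"dx":-100,"dy":0,"dz":20,"wx":0,"wy":0,"wz":0,"gripper":50}]' 20
python3 - <<'E'
from h import *
p=snap('wrist','w4');p=snap('side','s4');s=st();print(inc(s['tcp_pos']))
c=p['color'][150:310,240:420,::-1];cv2.imwrite('pics/s4c.png',cv2.resize(c,None,fx=4,fy=3.7))
E
```

```text
t: 7.62
tcp_pos: [0.517, -0.0338, 0.2001]
tool_rot: [0.051, 1.573, -0.055]
force: [-0.3, 0.6, -1.0]
opening: 0.0499
t 7.72 tcp [ 0.5161 -0.0339  0.1989] F [-0.5 -0.  -0.4] op 0.05
R [[-0.006, 0.067, 0.998], [-0.002, 0.998, -0.067], [-1.0, -0.002, -0.006]] q [ 0.16  0.27 -0.17  1.91  0.06  0.97  1.46]
[-0.0092  0.0607  0.1989]
```

View pics/s4c.png

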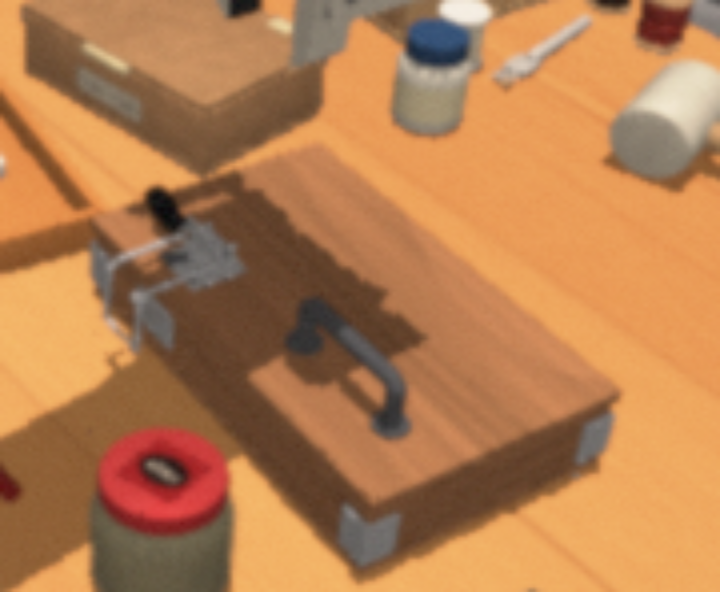

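View pics/w4.png

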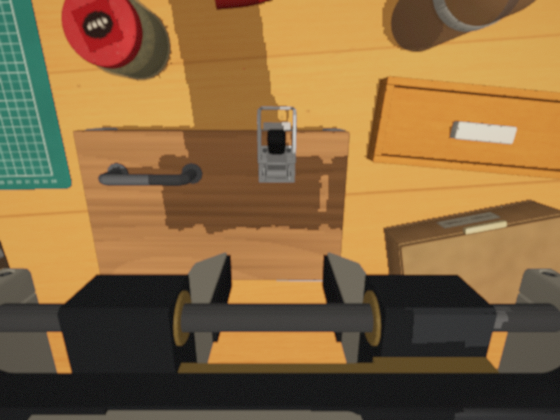

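```bash
python3 - <<'E'
from h import *
p=snap('wrist');W=cloud(p);z=W[...,2];col=p['color'].sum(-1)
L=np.stack([(W-C0)@EX,(W-C0)@EY],-1)
g=(abs(L[...,0]+.05)<.06)&(abs(L[...,1]-.06)<.012)&(z>.08)&(z<.14)
for k in (col<160,col<999):
  q=np.c_[L[g&k],z[g&k]];print(len(q),np.round(np.percentile(q,[0,5,50,95,100],axis=0),4).tolist())
h=(L[...,1]<0)&(z>.082)&(z<.1)&(abs(L[...,0])<.1);q=np.c_[L[h],z[h]];print('handle',np.round(np.percentile(q,[0,5,50,95,100],axis=0),4).tolist())
rel(cw(-.038,-.055,.16),tool(0,YAW+np.pi/2))
rel(cw(-.038,-.055,.16),tool(0,YAW-np.pi/2))
E
```

```text
410 [[-0.0793, 0.0531, 0.1005], [-0.0786, 0.054, 0.1045], [-0.0712, 0.0597, 0.1219], [-0.061, 0.0654, 0.1243], [-0.0597, 0.0663, 0.1258]]
752 [[-0.08, 0.0519, 0.0803], [-0.0787, 0.0531, 0.0866], [-0.065, 0.0597, 0.1124], [-0.0478, 0.0663, 0.124], [-0.045, 0.0678, 0.1258]]
handle [[-0.0412, -0.0945, 0.0821], [-0.0408, -0.0865, 0.087], [-0.037, -0.0527, 0.0921], [-0.0322, -0.0186, 0.0939], [-0.031, -0.0152, 0.095]]
d [  39.3 -115.5  -28.8]
w [-1.568 -0.006 -0.003]
d [  39.3 -115.5  -28.8]
w [ 1.573 -0.003  0.006]
```

```bash
python3 -m pendant '[{"dx":0,"dy":-115.5,"dz":-28.8,"wx":-1.568,"wy":0,"wz":0,"gripper":40},{"dx":0,"dy":-115.5,"dz":-28.8,"wx":-1.568,"wy":0,"wz":0,"gripper":40},{"dx":0,"dy":-115.5,"dz":-28.8,"wx":-1.568,"wy":0,"wz":0,"gripper":40},{"dx":0,"dy":-115.5,"dz":-28.8,"wx":-1.568,"wy":0,"wz":0,"gripper":40},{"dx":0,"dy":-115.5,"dz":-28.8,"wx":-1.568,"wy":0,"wz":0,"gripper":40},{"dx":0,"dy":-115.5,"dz":-28.8,"wx":-1.568,"wy":0,"wz":0,"gripper":40},{"dx":20,"dy":-115.5,"dz":-28.8,"wx":-1.568,"wy":0,"wz":0,"gripper":40},{"dx":40,"dy":-115.5,"dz":-28.8,"wx":-1.568,"wy":0,"wz":0,"gripper":40},{"dx":50,"dy":-115.5,"dz":-28.8,"wx":-1.568,"wy":0,"wz":0,"gripper":40},{"dx":50,"dy":-115.5,"dz":-28.8,"wx":-1.568,"wy":0,"wz":0,"gripper":40},{"dx":50,"dy":-115.5,"dz":-28.8,"wx":-1.568,"wy":0,"wz":0,"gripper":40}]' 20
python3 - <<'E'
from h import *
p=snap('wrist','w5');W=cloud(p);z=W[...,2]
L=np.stack([(W-C0)@EX,(W-C0)@EY],-1)
h=(L[...,1]<0)&(z>.082)&(z<.1)&(abs(L[...,0]+.037)<.02);q=np.c_[L[h],z[h]]
if len(q): print('handle',np.round(np.percentile(q,[0,5,50,95,100],axis=0),4).tolist())
s=st();print(inc(s['tcp_pos']))
rel(cw(-.038,-.055,.074),tool(0,YAW+np.pi/2))
E
```

```text
t: 9.15
tcp_pos: [0.4782, -0.1463, 0.1472]
tool_rot: [-1.148, 1.244, 1.165]
force: [0.4, -0.4, -0.2]
opening: 0.0398
handle [[-0.0406, -0.0955, 0.082], [-0.0405, -0.092, 0.0874], [-0.0357, -0.0616, 0.0922], [-0.0312, -0.0249, 0.0939], [-0.0306, -0.0158, 0.0951]]
t 9.2 tcp [ 0.4785 -0.1463  0.1478] F [-0.3  0.5 -0.2] op 0.0399
R [[-0.008, -0.997, 0.072], [0.004, 0.072, 0.997], [-1.0, 0.008, 0.003]] q [ 1.25  0.8  -1.4   1.97  0.86  1.19  2.57]
[-0.0389 -0.0542  0.1478]
d [73.8 -1.5 -1. ]
w [-0.002  0.003 -0.008]
```

View pics/w5.png

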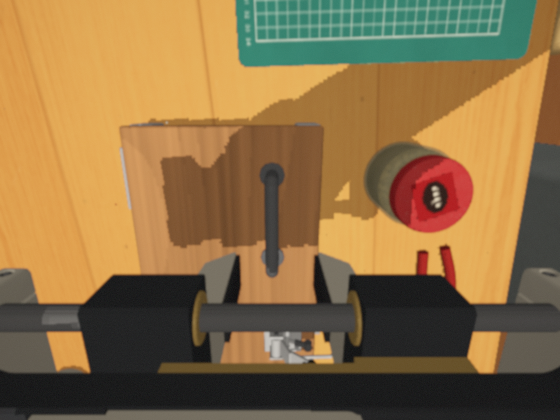

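```bash
python3 -m pendant '[{"dx":-50,"dy":0,"dz":0,"wx":1.568,"wy":0,"wz":0,"gripper":40},{"dx":-50,"dy":0,"dz":0,"wx":1.568,"wy":0,"wz":0,"gripper":40},{"dx":-50,"dy":0,"dz":0,"wx":1.568,"wy":0,"wz":0,"gripper":40},{"dx":-50,"dy":0,"dz":0,"wx":1.568,"wy":0,"wz":0,"gripper":40},{"dx":-50,"dy":0,"dz":0,"wx":1.568,"wy":0,"wz":0,"gripper":40},{"dx":-50,"dy":0,"dz":0,"wx":1.568,"wy":0,"wz":0,"gripper":40},{"dx":-50,"dy":0,"dz":0,"wx":1.568,"wy":0,"wz":0,"gripper":40},{"dx":-50,"dy":0,"dz":0,"wx":1.568,"wy":0,"wz":0,"gripper":40},{"dx":-50,"dy":0,"dz":0,"wx":1.568,"wy":0,"wz":0,"gripper":40}]' 20
python3 - <<'E'
from h import *
s=st();print(inc(s['tcp_pos']))
rel(cw(-.037,-.055,.15),tool(0,YAW-np.pi/2))
E
```

```text
t: 10.32
tcp_pos: [0.4795, -0.1465, 0.1992]
tool_rot: [0.058, 1.575, -0.059]
force: [-0.5, -0.9, 0.7]
opening: 0.04
t 10.32 tcp [ 0.4795 -0.1465  0.1992] F [-0.5 -0.9  0.7] op 0.04
R [[-0.005, 0.075, 0.997], [-0.001, 0.997, -0.075], [-1.0, -0.001, -0.005]] q [ 1.15  0.47 -1.14  1.93  0.49  1.07  1.3 ]
[-0.0378 -0.0543  0.1992]
d [49.2 -0.6  1.1]
w [ 1.566 -0.003  0.005]
```

```bash
python3 -m pendant '[{"dx":0,"dy":0,"dz":0,"wx":1.566,"wy":0,"wz":0,"gripper":40},{"dx":0,"dy":0,"dz":0,"wx":1.566,"wy":0,"wz":0,"gripper":40},{"dx":0,"dy":0,"dz":0,"wx":1.566,"wy":0,"wz":0,"gripper":40},{"dx":0,"dy":0,"dz":0,"wx":1.566,"wy":0,"wz":0,"gripper":40},{"dx":0,"dy":0,"dz":0,"wx":1.566,"wy":0,"wz":0,"gripper":40},{"dx":0,"dy":0,"dz":0,"wx":1.566,"wy":0,"wz":0,"gripper":40},{"dx":0,"dy":0,"dz":0,"wx":1.566,"wy":0,"wz":0,"gripper":40},{"dx":30,"dy":0,"dz":1,"wx":1.566,"wy":0,"wz":0,"gripper":40},{"dx":45,"dy":0,"dz":1,"wx":1.566,"wy":0,"wz":0,"gripper":40},{"dx":49,"dy":0,"dz":1,"wx":1.566,"wy":0,"wz":0,"gripper":40},{"dx":49,"dy":0,"dz":1,"wx":1.566,"wy":0,"wz":0,"gripper":40}]' 20
python3 - <<'E'
from h import *
p=snap('wrist','w6');W=cloud(p);z=W[...,2]
L=np.stack([(W-C0)@EX,(W-C0)@EY],-1)
h=(L[...,1]<0)&(z>.082)&(z<.1)&(abs(L[...,0]+.037)<.02);q=np.c_[L[h],z[h]]
if len(q): print('handle',np.round(np.percentile(q,[0,5,50,95,100],axis=0),4).tolist())
snap('side','s6')
s=st();print(inc(s['tcp_pos']))
rel(cw(-.037,-.055,.074),tool(0,YAW-np.pi/2))
E
```

```text
t: 11.7
tcp_pos: [0.4809, -0.1466, 0.1515]
tool_rot: [1.256, 1.176, -1.263]
force: [0.1, 0.3, -0.8]
opening: 0.0404
handle [[-0.0409, -0.0937, 0.082], [-0.0406, -0.0856, 0.0875], [-0.0362, -0.0495, 0.0921], [-0.0313, -0.0182, 0.0938], [-0.0309, -0.0148, 0.0946]]
t 11.8 tcp [ 0.4811 -0.1468  0.1514] F [0.2 0.4 0.3] op 0.0402
R [[-0.003, 0.998, -0.069], [-0.002, -0.069, -0.998], [-1.0, -0.003, 0.002]] q [ 0.86  0.4  -0.75  1.97  0.35  0.9  -0.14]
[-0.0362 -0.0544  0.1514]
d [77.5 -0.5  0.4]
w [0.001 0.002 0.003]
```

View pics/w6.png

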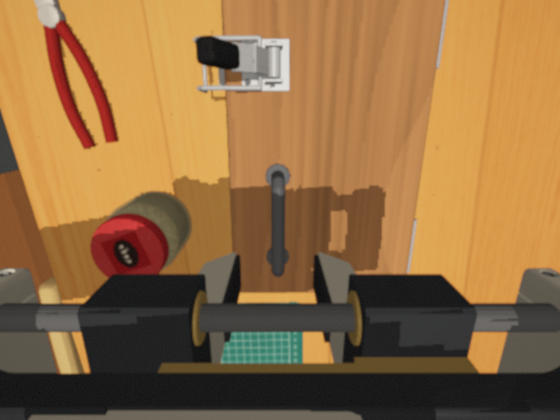

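View pics/s6.png

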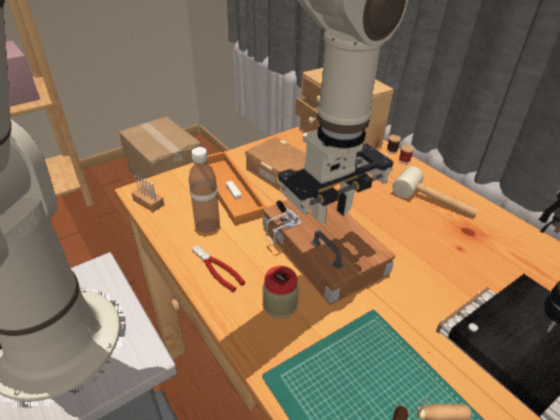

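```bash
python3 -m pendant '[{"dx":40,"dy":-0.5,"dz":0.4,"wx":0,"wy":0,"wz":0,"gripper":40},{"dx":70,"dy":-0.5,"dz":0.4,"wx":0,"wy":0,"wz":0,"gripper":40},{"dx":77.5,"dy":-0.5,"dz":0.4,"wx":0,"wy":0,"wz":0,"gripper":40},{"dx":77.5,"dy":-0.5,"dz":0.4,"wx":0,"wy":0,"wz":0,"gripper":5},{"dx":77.5,"dy":-0.5,"dz":0.4,"wx":0,"wy":0,"wz":0,"gripper":5},{"dx":77.5,"dy":-0.5,"dz":0.4,"wx":0,"wy":0,"wz":0,"gripper":5},{"dx":77.5,"dy":-0.5,"dz":0.4,"wx":0,"wy":0,"wz":0,"gripper":5}]' 25
python3 - <<'E'
from h import *
s=st();print(inc(s['tcp_pos']))
M=R.from_rotvec(s['tool_rot'])
Rt=tool(0,YAW-np.pi/2)
def hp(f): return np.array([-115*np.cos(f)+40*np.sin(f),115*np.sin(f)+40*np.cos(f)])
for f in np.arange(.15,1.51,.15):
    d=hp(f)-hp(0); w=EX*d[0]+np.array([0,0,d[1]])
    print(round(f,2),np.round(M.inv().apply(w),1))
E
```

```text
t: 12.68
tcp_pos: [0.4815, -0.1476, 0.0748]
tool_rot: [1.258, 1.174, -1.262]
force: [2.4, -0.6, -0.6]
opening: 0.0095
t 12.68 tcp [ 0.4815 -0.1476  0.0748] F [ 2.4 -0.6 -0.6] op 0.0095
R [[-0.001, 0.998, -0.069], [-0.003, -0.069, -0.998], [-1.0, -0.0, 0.003]] q [ 0.79  0.52 -0.67  2.02  0.47  0.75 -0.24]
[-0.0357 -0.0553  0.0748]
0.15 [-16.7   7.3   0. ]
0.3 [-32.2  16.9   0.1]
0.45 [-46.   28.8   0.1]
0.6 [-58.   42.7   0.2]
0.75 [-67.7  58.1   0.2]
0.9 [-75.   74.8   0.2]
1.05 [-79.7  92.4   0.3]
1.2 [-81.7 110.6   0.3]
1.35 [-81.  128.8   0.3]
1.5 [-77.6 146.7   0.3]
```

```bash
python3 -m pendant '[{"dx":-8.5,"dy":3.5,"dz":0,"wx":0,"wy":0,"wz":0,"gripper":5},{"dx":-16.7,"dy":7.3,"dz":0,"wx":0,"wy":0,"wz":0,"gripper":5},{"dx":-32.2,"dy":16.9,"dz":0,"wx":0,"wy":0,"wz":0,"gripper":5},{"dx":-46,"dy":28.8,"dz":0,"wx":0,"wy":0,"wz":0,"gripper":5},{"dx":-58,"dy":42.7,"dz":0,"wx":0,"wy":0,"wz":0,"gripper":5},{"dx":-67.7,"dy":58.1,"dz":0,"wx":0,"wy":0,"wz":0,"gripper":5},{"dx":-67.7,"dy":58.1,"dz":0,"wx":0,"wy":0,"wz":0,"gripper":5}]' 25
python3 - <<'E'
from h import *
snap('side','s7');s=st();print(inc(s['tcp_pos']))
E
```

```text
t: 13.55
tcp_pos: [0.5395, -0.1518, 0.1445]
tool_rot: [1.256, 1.174, -1.264]
force: [-5.7, -1.4, 10.6]
opening: 0.0092
t 13.6 tcp [ 0.5395 -0.1518  0.1445] F [-4.9  0.2  9.8] op 0.0092
R [[-0.002, 0.998, -0.069], [-0.004, -0.069, -0.998], [-1.0, -0.002, 0.004]] q [ 0.78  0.51 -0.72  1.84  0.41  0.94 -0.19]
[ 0.0224 -0.0553  0.1445]
```

View pics/s7.png

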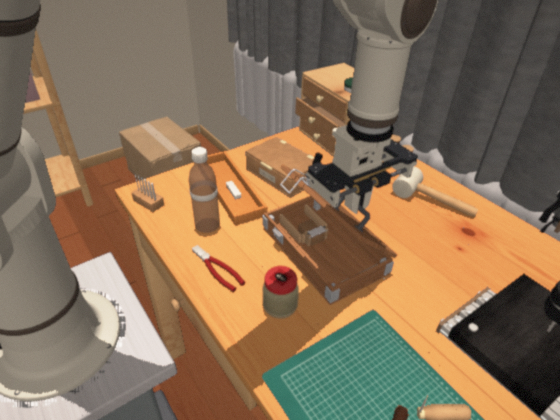

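```bash
python3 -m pendant '[{"dx":0,"dy":-1.3,"dz":0,"wx":0,"wy":0,"wz":-0.1,"gripper":5},{"dx":-7.3,"dy":14.1,"dz":0,"wx":0,"wy":0,"wz":-0.2,"gripper":5},{"dx":-12.5,"dy":30.5,"dz":0,"wx":0,"wy":0,"wz":-0.3,"gripper":5},{"dx":-14.6,"dy":48.7,"dz":0,"wx":0,"wy":0,"wz":-0.3,"gripper":5},{"dx":-13.9,"dy":66.9,"dz":0,"wx":0,"wy":0,"wz":-0.3,"gripper":5},{"dx":-12.5,"dy":76,"dz":0,"wx":0,"wy":0,"wz":-0.3,"gripper":5},{"dx":-12.5,"dy":76,"dz":0,"wx":0,"wy":0,"wz":-0.3,"gripper":5}]' 25
python3 - <<'E'
from h import *
p=snap('side','s8');s=st();print(inc(s['tcp_pos']))
c=p['color'][110:310,240:460,::-1];cv2.imwrite('pics/s8c.png',cv2.resize(c,None,fx=3,fy=3))
E
```

```text
t: 14.48
tcp_pos: [0.6166, -0.1571, 0.1577]
tool_rot: [1.109, 1.398, -1.478]
force: [1.5, -1.8, 1.9]
opening: 0.0089
t 14.53 tcp [ 0.6166 -0.1571  0.1577] F [ 1.8 -0.7  3.7] op 0.0094
R [[-0.294, 0.953, -0.07], [0.016, -0.068, -0.998], [-0.956, -0.294, 0.004]] q [ 0.56  0.79 -0.64  1.35  0.43  1.45 -0.18]
[ 0.0997 -0.0553  0.1577]
```

View pics/s8c.png

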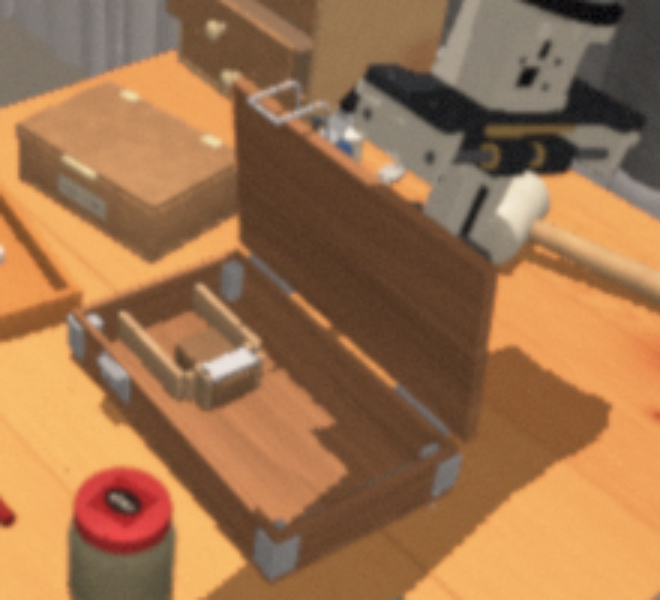

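```bash
python3 -m pendant '[{"dx":0,"dy":0,"dz":0,"wx":0,"wy":0,"wz":0,"gripper":18},{"dx":0,"dy":0,"dz":0,"wx":0,"wy":0,"wz":0,"gripper":18},{"dx":-25,"dy":0,"dz":0,"wx":0,"wy":0,"wz":0,"gripper":18},{"dx":-60,"dy":4,"dz":0,"wx":0,"wy":0,"wz":0,"gripper":18},{"dx":-110,"dy":4,"dz":0,"wx":0,"wy":0,"wz":0,"gripper":18},{"dx":-135,"dy":4,"dz":0,"wx":0,"wy":0,"wz":0,"gripper":18},{"dx":-135,"dy":4,"dz":0,"wx":0,"wy":0,"wz":0,"gripper":18},{"dx":-135,"dy":4,"dz":0,"wx":0,"wy":0,"wz":0,"gripper":18}]' 25
python3 - <<'E'
from h import *
p=snap('top','t9');s=st();print(inc(s['tcp_pos']))
W=cloud(p);L=np.stack([(W-C0)@EX,(W-C0)@EY],-1);z=W[...,2]
p2=snap('side','s9');W2=cloud(p2);L2=np.stack([(W2-C0)@EX,(W2-C0)@EY],-1);z2=W2[...,2]
# lid inner surface in side view : points at y -0.1..0.0, x 0..0.12, z .08..0.2
g=(abs(L2[...,1]+.08)<.03)&(z2>.07)&(z2<.195)&(L2[...,0]>.02)&(L2[...,0]<.12)
x=L2[g][:,0];zz=z2[g];print(len(x),np.polyfit(zz,x,1)) 
a=np.polyfit(zz,x,1)[0];print('lid angle',np.pi/2+np.arctan(a))
print('tip',[ (l,np.round(t['at'],0),round(t['confidence'],2),inc(W[int(t['at'][1]),int(t['at'][0])])) for l in ['latch_grip','keeper_strip','finger_well','sanding_block'] for t in tip_of(l,p)[:1]])
for r in [(1.571,0)]:
  rel(cw(0,.096,.3),tool(0,YAW)); rel(cw(0,.096,.3),tool(0,YAW-np.pi/2)); 
E
```

```text
t: 15.52
tcp_pos: [0.6592, -0.1595, 0.2842]
tool_rot: [1.108, 1.399, -1.479]
force: [-0.1, 0.3, -0.8]
opening: 0.0179
t 15.57 tcp [ 0.659  -0.1596  0.2838] F [-0.2 -0.4  0.3] op 0.0178
R [[-0.296, 0.953, -0.069], [0.016, -0.067, -0.998], [-0.955, -0.297, 0.004]] q [ 0.5   0.77 -0.64  1.08  0.4   1.72 -0.13]
[ 0.1422 -0.0548  0.2838]
1144 [-0.10218193  0.08159554]
lid angle 1.4689678145231395
tip [('latch_grip', array([304., 119.]), 0.88, array([0.1157, 0.0557, 0.2071])), ('keeper_strip', array([318., 205.]), 0.98, array([-0.0079,  0.0245,  0.0378])), ('finger_well', array([284., 209.]), 0.77, array([-0.0068,  0.0977,  0.0067])), ('sanding_block', array([307., 201.]), 0.55, array([0.0022, 0.0471, 0.0269]))]
d [  27.  -141.  -150.8]
w [-1.558 -0.232  0.239]
d [  27.  -141.  -150.8]
w [-0.     0.004  0.3  ]
```

View pics/t9.png

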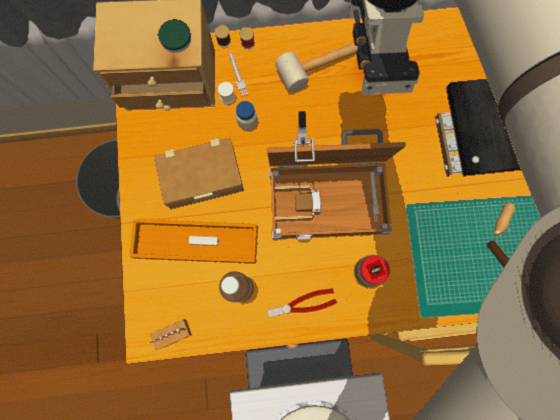

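View pics/s9.png

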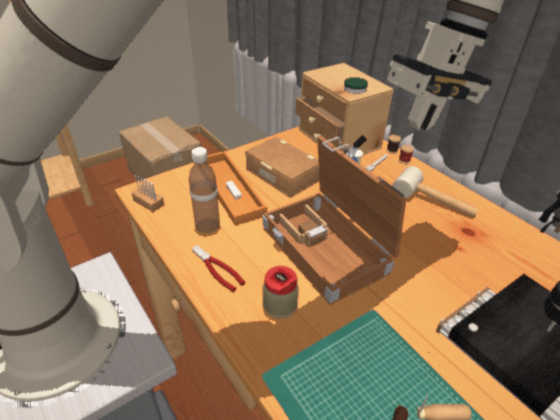

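```bash
python3 - <<'E'
from h import *
rel(cw(0,.096,.31),tool(0,YAW))
for f,b in (('t9',(185,235,260,400)),):
    im=cv2.imread('pics/t9.png')[b[0]-20:b[1]+10,b[2]:b[3]];cv2.imwrite('pics/t9c.png',cv2.resize(im,None,fx=5,fy=5,interpolation=cv2.INTER_CUBIC))
E
python3 -m pendant '[{"dx":-15,"dy":-40,"dz":-40,"wx":-0.1,"wy":0,"wz":0,"gripper":2},{"dx":12,"dy":-141,"dz":-150,"wx":-1.558,"wy":-0.232,"wz":0.239,"gripper":2},{"dx":14,"dy":-141,"dz":-150,"wx":-1.558,"wy":-0.232,"wz":0.239,"gripper":2},{"dx":14,"dy":-141,"dz":-150,"wx":-1.558,"wy":-0.232,"wz":0.239,"gripper":2},{"dx":14,"dy":-141,"dz":-150,"wx":-1.558,"wy":-0.232,"wz":0.239,"gripper":2},{"dx":14,"dy":-141,"dz":-150,"wx":-1.558,"wy":-0.232,"wz":0.239,"gripper":2},{"dx":14,"dy":-141,"dz":-150,"wx":-1.558,"wy":-0.232,"wz":0.239,"gripper":2},{"dx":14,"dy":-141,"dz":-150,"wx":-1.558,"wy":-0.232,"wz":0.239,"gripper":2},{"dx":14,"dy":-141,"dz":-150,"wx":-1.558,"wy":-0.232,"wz":0.239,"gripper":2},{"dx":14,"dy":-141,"dz":-150,"wx":-1.558,"wy":-0.232,"wz":0.239,"gripper":2}]' 25
python3 - <<'E'
from h import *
p=snap('wrist','w10');W=cloud(p);np.save('/tmp/W10.npy',W)
s=st();print(inc(s['tcp_pos']))
rel(cw(0,.096,.15),tool(0,YAW))
for l in ['keeper_strip','finger_well','sanding_block']:
  for t in tip_of(l,p)[:1]: print(l,t['at'],t['confidence'],inc(W[int(t['at'][1]),int(t['at'][0])]))
E
```

```text
d [  17.4 -144.  -150.8]
w [-1.558 -0.232  0.239]
t: 17.08
tcp_pos: [0.531, -0.0012, 0.3122]
tool_rot: [0.057, 1.57, -0.058]
force: [-0.2, -0.1, -0.9]
opening: 0.0019
t 17.12 tcp [ 0.5312 -0.001   0.3123] F [-0.4  0.9  1. ] op 0.0021
R [[-0.001, 0.075, 0.997], [-0.0, 0.997, -0.075], [-1.0, -0.0, -0.001]] q [ 0.89  0.39 -1.19  1.73  0.38  1.28  1.11]
[0.0036 0.0945 0.3123]
d [162.3   1.6  -3.5]
w [-0.005 -0.001  0.   ]
keeper_strip [230.1, 175.0] 0.91 [0.004  0.0298 0.0351]
finger_well [274.5, 171.3] 0.69 [0.0039 0.0902 0.0066]
sanding_block [245.7, 168.7] 0.89 [-0.0046  0.0502  0.0293]
```

View pics/w10.png

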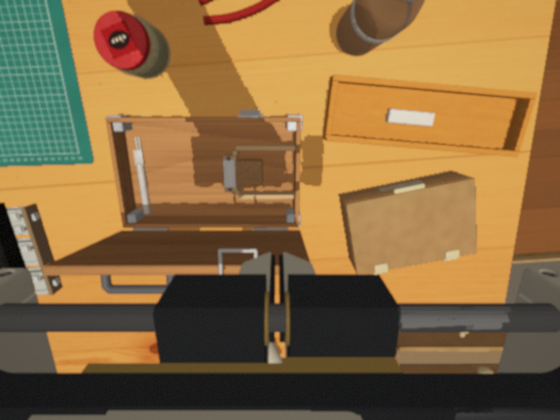

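View pics/t9c.png

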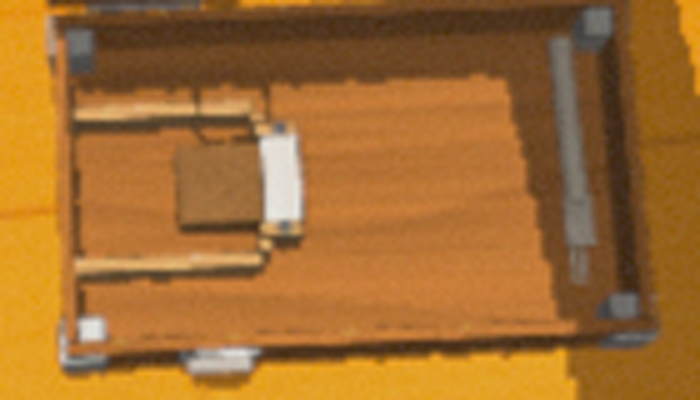

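```bash
python3 - <<'E'
from h import *
W=np.load('/tmp/W10.npy');L=np.stack([(W-C0)@EX,(W-C0)@EY],-1);z=W[...,2]
def rep(n,g):
    q=np.c_[L[g],z[g]]
    if len(q): print(n,len(q),np.round(np.percentile(q,[2,50,98],axis=0),4).tolist())
rep('strip',(abs(L[...,0])<.03)&(abs(L[...,1]-.028)<.02)&(z>.032)&(z<.04))
rep('block',(abs(L[...,0])<.025)&(abs(L[...,1]-.057)<.025)&(z>.024)&(z<.031))
rep('well',(abs(L[...,0])<.028)&(abs(L[...,1]-.1)<.03)&(z>.0)&(z<.012))
rep('railp',(abs(L[...,0]-.035)<.015)&(abs(L[...,1]-.07)<.03)&(z>.012)&(z<.05))
rep('railm',(abs(L[...,0]+.035)<.015)&(abs(L[...,1]-.07)<.03)&(z>.012)&(z<.05))
rep('wally',(abs(L[...,0])<.06)&(abs(L[...,1]-.12)<.02)&(z>.04)&(z<.05))
E
python3 -m pendant '[{"dx":60,"dy":1.6,"dz":-3.5,"wx":-0.005,"wy":0,"wz":0,"gripper":0},{"dx":120,"dy":1.6,"dz":-3.5,"wx":-0.005,"wy":0,"wz":0,"gripper":0},{"dx":180,"dy":1.6,"dz":-3.5,"wx":-0.005,"wy":0,"wz":0,"gripper":0},{"dx":220,"dy":1.6,"dz":-3.5,"wx":-0.005,"wy":0,"wz":0,"gripper":0},{"dx":232,"dy":1.6,"dz":-3.5,"wx":-0.005,"wy":0,"wz":0,"gripper":0},{"dx":232,"dy":1.6,"dz":-3.5,"wx":-0.005,"wy":0,"wz":0,"gripper":0},{"dx":232,"dy":1.6,"dz":-3.5,"wx":-0.005,"wy":0,"wz":0,"gripper":0}]' 25
python3 - <<'E'
from h import *
p=snap('wrist','w11');s=st();print(inc(s['tcp_pos']))
rel(cw(0,.096,.010),tool(0,YAW))
E
```

```text
strip 447 [[-0.0231, 0.0208, 0.0333], [0.0012, 0.0289, 0.0352], [0.0265, 0.0372, 0.0374]]
block 674 [[-0.0152, 0.0363, 0.0259], [0.0011, 0.054, 0.0279], [0.0185, 0.0722, 0.03]]
well 1226 [[-0.0263, 0.0723, 0.0011], [-0.0005, 0.0961, 0.0059], [0.0267, 0.1283, 0.0077]]
railp 293 [[0.0325, 0.041, 0.0161], [0.034, 0.0697, 0.0292], [0.0386, 0.0987, 0.0314]]
railm 230 [[-0.0352, 0.0408, 0.0211], [-0.0332, 0.0676, 0.0295], [-0.0291, 0.098, 0.0315]]
wally 409 [[-0.0584, 0.1188, 0.0417], [-0.0043, 0.1217, 0.0458], [0.0569, 0.1246, 0.0476]]
t: 18.15
tcp_pos: [0.5314, 0.0032, 0.0915]
tool_rot: [0.045, 1.563, -0.061]
force: [-44.4, -4.4, 106.0]
opening: 0.0004
t 18.2 tcp [0.5314 0.0031 0.0916] F [-44.3  -3.7 105.9] op 0.0003
R [[0.007, 0.067, 0.998], [-0.011, 0.998, -0.067], [-1.0, -0.01, 0.008]] q [ 0.67  0.64 -0.95  1.95  0.68  0.9   0.87]
[0.0035 0.0986 0.0916]
d [81.6 -1.8 -4.2]
w [0.002 0.008 0.01 ]
```

View pics/w11.png

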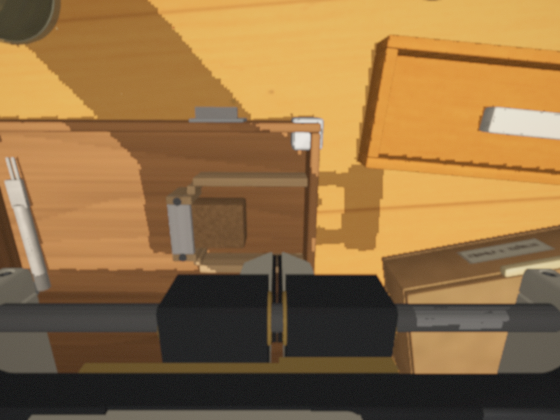

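```bash
python3 -m pendant '[{"dx":-20,"dy":0,"dz":-4,"wx":0,"wy":0,"wz":0,"gripper":0},{"dx":-40,"dy":0,"dz":-4,"wx":0,"wy":0,"wz":0,"gripper":0},{"dx":-40,"dy":0,"dz":-4,"wx":0,"wy":0,"wz":0,"gripper":0}]' 25
python3 - <<'E'
from h import *
p2=snap('side','s12');W2=cloud(p2);L2=np.stack([(W2-C0)@EX,(W2-C0)@EY],-1);z2=W2[...,2]
g=(abs(L2[...,1]+.08)<.03)&(z2>.07)&(z2<.195)&(L2[...,0]>.02)&(L2[...,0]<.15)
x=L2[g][:,0];zz=z2[g];a=np.polyfit(zz,x,1)[0];print('lid angle',np.pi/2+np.arctan(a))
p=snap('top','t12');s=st();print(inc(s['tcp_pos']))
E
```

```text
t: 18.58
tcp_pos: [0.5291, 0.0042, 0.1337]
tool_rot: [0.045, 1.558, -0.063]
force: [-0.3, 0.2, -0.7]
opening: 0.0005
lid angle 1.435069572671856
t 18.68 tcp [0.5272 0.0039 0.1312] F [1.4 1.  2.8] op 0.0004
R [[0.007, 0.068, 0.998], [-0.011, 0.998, -0.068], [-1.0, -0.011, 0.008]] q [ 0.72  0.58 -1.    1.94  0.61  0.96  0.91]
[-0.0007  0.0991  0.1312]
```

View pics/s12.png

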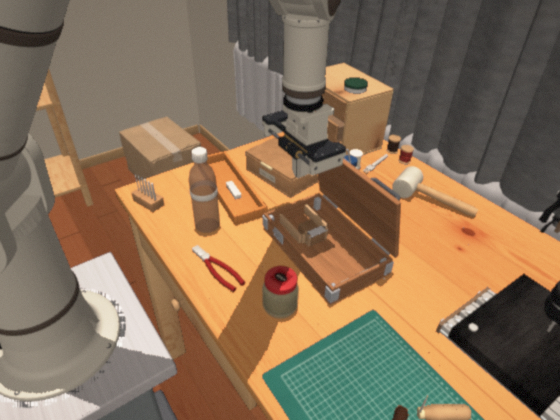

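View pics/t12.png

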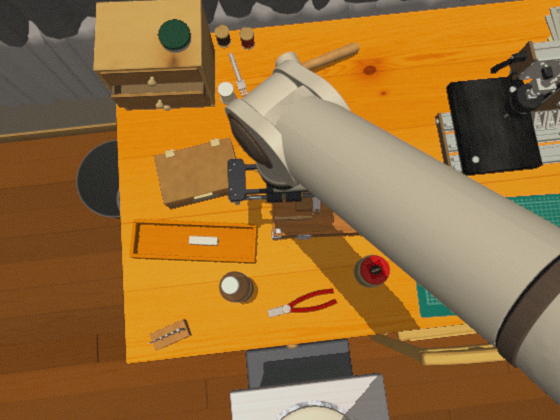

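```bash
python3 - <<'E'
from h import *
s=get_state();print(inc(s['tcp_pos']))
for n in ('side','top'):
    p=snap(n);W=cloud(p);L=np.stack([(W-C0)@EX,(W-C0)@EY],-1);z=W[...,2]
    for lo in np.arange(.13,.36,.02):
        g=(z>lo)&(z<lo+.02)&(abs(L[...,1]-.1)<.13)&(abs(L[...,0])<.2)
        for nm,k in (('y<.02',L[...,1]<.02),('.02-.09',(L[...,1]>.02)&(L[...,1]<.09)),('>.09',L[...,1]>.09)):
            q=L[g&k]
            if len(q)>5: print(n,round(lo,2),nm,len(q),'x',np.round(np.percentile(q[:,0],[1,99]),3),'y',np.round(np.percentile(q[:,1],[1,99]),3))
p=snap('side');c=p['color'][100:250,230:420,::-1];cv2.imwrite('pics/s12c.png',cv2.resize(c,None,fx=4,fy=4,interpolation=cv2.INTER_CUBIC))
E
```

```text
[-0.0007  0.0991  0.1312]
side 0.13 y<.02 108 x [0.055 0.06 ] y [-0.028  0.019]
side 0.13 .02-.09 144 x [-0.012  0.061] y [0.02  0.089]
side 0.13 >.09 262 x [-0.2  -0.01] y [0.092 0.189]
side 0.15 y<.02 126 x [0.051 0.09 ] y [-0.029  0.019]
side 0.15 .02-.09 157 x [-0.012  0.07 ] y [0.021 0.089]
side 0.15 >.09 283 x [-0.199 -0.01 ] y [0.092 0.206]
side 0.17 y<.02 138 x [0.047 0.092] y [-0.03   0.019]
side 0.17 .02-.09 87 x [-0.013  0.084] y [0.021 0.089]
side 0.17 >.09 128 x [-0.193 -0.011] y [0.092 0.198]
side 0.19 y<.02 305 x [-0.038  0.054] y [-0.029  0.019]
side 0.19 .02-.09 106 x [-0.038  0.078] y [0.02  0.088]
side 0.19 >.09 270 x [-0.192  0.001] y [0.094 0.212]
side 0.21 y<.02 223 x [-0.039  0.035] y [0.005 0.018]
side 0.21 .02-.09 193 x [-0.038 -0.016] y [0.031 0.089]
side 0.21 >.09 294 x [-0.039  0.012] y [0.091 0.189]
side 0.23 y<.02 334 x [-0.039  0.034] y [0.003 0.02 ]
side 0.23 .02-.09 538 x [-0.038  0.031] y [0.02  0.088]
side 0.23 >.09 380 x [-0.039  0.011] y [0.092 0.193]
side 0.25 .02-.09 324 x [-0.028  0.02 ] y [0.048 0.089]
side 0.25 >.09 85 x [-0.029 -0.023] y [0.
[... 682 characters left out ...]
17 ] y [0.185 0.201]
top 0.19 .02-.09 12 x [-0.039 -0.033] y [0.054 0.089]
top 0.19 >.09 289 x [-0.192 -0.032] y [0.096 0.214]
top 0.21 .02-.09 154 x [-0.039 -0.025] y [0.046 0.089]
top 0.21 >.09 338 x [-0.039  0.017] y [0.09 0.19]
top 0.23 .02-.09 28 x [-0.029 -0.027] y [0.058 0.088]
top 0.23 >.09 965 x [-0.039  0.033] y [0.104 0.195]
top 0.27 .02-.09 7 x [-0.039 -0.039] y [0.063 0.088]
top 0.27 >.09 11 x [-0.04  -0.037] y [0.09  0.117]
top 0.29 .02-.09 68 x [-0.04  -0.032] y [0.066 0.089]
top 0.29 >.09 94 x [-0.041 -0.023] y [0.09  0.133]
top 0.31 >.09 35 x [-0.043 -0.017] y [0.093 0.138]
top 0.33 >.09 142 x [-0.043 -0.01 ] y [0.094 0.14 ]
top 0.35 >.09 82 x [-0.041 -0.016] y [0.102 0.137]
```

View pics/s12c.png

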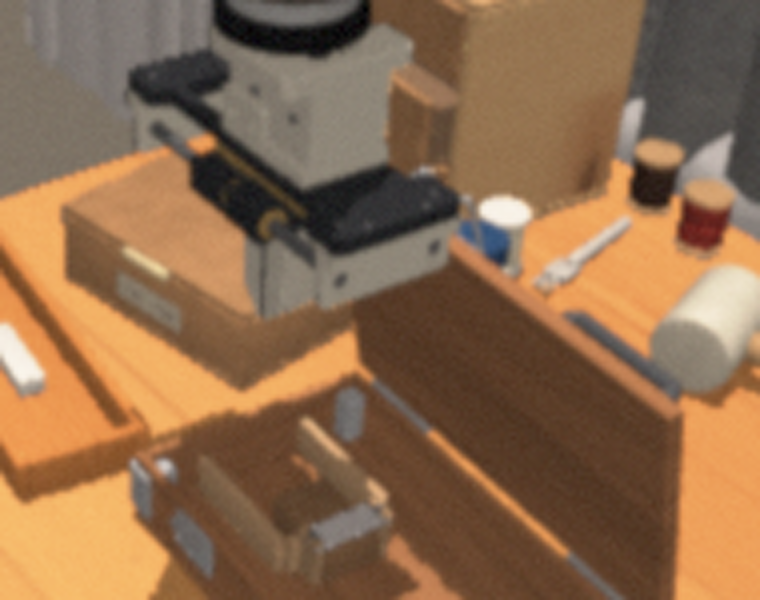

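```bash
python3 - <<'E'
from h import *
W=np.load('/tmp/W10.npy');L=np.stack([(W-C0)@EX,(W-C0)@EY],-1);z=W[...,2]
g=(abs(L[...,1]-.06)<.035)&(z>.185)&(z<.27)&(L[...,0]>0)&(L[...,0]<.1)
v,u=np.where(g)
for vv in np.unique(v):
    k=v==vv
    print(vv,u[k].min(),u[k].max(),np.round([L[vv,u[k],0].mean(),L[vv,u[k],1].min(),L[vv,u[k],1].max(),z[vv,u[k]].min(),z[vv,u[k]].max()],3))
E
```

```text
248 219 255 [0.033 0.044 0.075 0.215 0.219]
249 218 256 [0.033 0.043 0.076 0.216 0.219]
250 218 256 [0.034 0.043 0.076 0.217 0.22 ]
251 218 256 [0.035 0.043 0.076 0.217 0.219]
252 218 256 [0.036 0.043 0.076 0.217 0.219]
253 218 256 [0.037 0.043 0.076 0.217 0.219]
254 218 256 [0.038 0.043 0.076 0.217 0.22 ]
255 218 256 [0.039 0.043 0.076 0.217 0.219]
256 218 256 [0.04  0.043 0.076 0.217 0.219]
257 218 254 [0.04  0.043 0.074 0.218 0.219]
258 218 221 [0.041 0.043 0.046 0.218 0.219]
259 218 221 [0.042 0.043 0.046 0.218 0.219]
260 207 277 [0.057 0.025 0.094 0.185 0.22 ]
261 206 277 [0.057 0.025 0.094 0.188 0.218]
262 205 277 [0.057 0.025 0.094 0.19  0.22 ]
263 205 277 [0.057 0.025 0.094 0.194 0.22 ]
264 205 277 [0.057 0.026 0.094 0.197 0.219]
265 204 277 [0.057 0.026 0.094 0.198 0.219]
266 204 277 [0.058 0.025 0.094 0.198 0.219]
267 204 277 [0.059 0.026 0.094 0.198 0.22 ]
268 204 277 [0.06  0.026 0.094 0.199 0.22 ]
269 204 277 [0.061 0.025 0.094 0.199 0.221]
270 204 277 [0.061 0.025 0.094 0.199 0.219]
271 204 277 [0.062 0.026 0.094 0.199 0.22 ]
272 204 277 [0.063 0.025 0.094 0.199 0.221]
273 205 277 [0.064 0.026 0.094 0.199 0.22 ]
```

```bash
python3 -m pendant '[{"dx":-60,"dy":0,"dz":-3,"wx":0,"wy":0,"wz":0,"gripper":0},{"dx":-115,"dy":-40,"dz":-3,"wx":0,"wy":0.008,"wz":0.011,"gripper":0},{"dx":-115,"dy":-100,"dz":0,"wx":0,"wy":0.008,"wz":0.011,"gripper":0},{"dx":-115,"dy":-160,"dz":15,"wx":0,"wy":0.008,"wz":0.011,"gripper":0},{"dx":-100,"dy":-199,"dz":30,"wx":0,"wy":0.008,"wz":0.011,"gripper":0},{"dx":-60,"dy":-199,"dz":30,"wx":0,"wy":0.008,"wz":0.011,"gripper":0},{"dx":-36,"dy":-199,"dz":30,"wx":0,"wy":0.008,"wz":0.011,"gripper":0},{"dx":-36,"dy":-199,"dz":30,"wx":0,"wy":0.008,"wz":0.011,"gripper":0},{"dx":-36,"dy":-199,"dz":30,"wx":0,"wy":0.008,"wz":0.011,"gripper":0}]' 25
python3 - <<'E'
from h import *
s=st();print(inc(s['tcp_pos']))
rel(cw(.081,-.1,.166),tool())
E
```

```text
t: 19.95
tcp_pos: [0.5436, -0.1956, 0.1692]
tool_rot: [0.054, 1.571, -0.051]
force: [0.2, -0.8, 0.4]
opening: 0.0003
t 19.95 tcp [ 0.5436 -0.1956  0.1692] F [ 0.2 -0.8  0.4] op 0.0003
R [[-0.001, 0.067, 0.998], [0.002, 0.998, -0.067], [-1.0, 0.002, -0.001]] q [ 1.04  0.62 -1.02  1.78  0.59  1.09  1.32]
[ 0.0296 -0.0988  0.1692]
d [ 3.1 -1.3 51.4]
w [ 0.003 -0.001 -0.002]
```

```bash
python3 -m pendant '[{"dx":3,"dy":0,"dz":12,"wx":0,"wy":0,"wz":0,"gripper":0},{"dx":3,"dy":0,"dz":22,"wx":0,"wy":0,"wz":0,"gripper":0},{"dx":3,"dy":0,"dz":32,"wx":0,"wy":0,"wz":0,"gripper":0},{"dx":3,"dy":0,"dz":41,"wx":0,"wy":0,"wz":0,"gripper":0},{"dx":3,"dy":0,"dz":50,"wx":0,"wy":0,"wz":0,"gripper":0},{"dx":3,"dy":0,"dz":50,"wx":0,"wy":0,"wz":0,"gripper":0}]' 25
python3 - <<'E'
from h import *
s=st();print(inc(s['tcp_pos']))
p=snap('top','t13')
W=cloud(p);L=np.stack([(W-C0)@EX,(W-C0)@EY],-1);z=W[...,2]
for lo in (.1,.13,.16,.19,.2,.21):
    g=(z>lo)&(z<lo+.01)&(abs(L[...,1]-.09)<.03)&(abs(L[...,0]-.08)<.06);q=L[g]
    if len(q): print(lo,np.round(np.percentile(q[:,0],[1,50,99]),3))
E
```

```text
t: 20.7
tcp_pos: [0.5945, -0.1987, 0.1659]
tool_rot: [0.054, 1.57, -0.05]
force: [0.8, 0.9, 0.5]
opening: 0.0004
t 20.7 tcp [ 0.5945 -0.1987  0.1659] F [0.8 0.9 0.5] op 0.0004
R [[-0.0, 0.067, 0.998], [0.003, 0.998, -0.067], [-1.0, 0.003, -0.0]] q [ 0.95  0.7  -0.98  1.65  0.62  1.13  1.31]
[ 0.0805 -0.0983  0.1659]
0.1 [0.083 0.085 0.087]
0.13 [0.086 0.088 0.09 ]
0.16 [0.089 0.091 0.124]
0.19 [0.093 0.096 0.122]
0.2 [0.083 0.098 0.123]
0.21 [0.084 0.086 0.094]
```

View pics/t13.png

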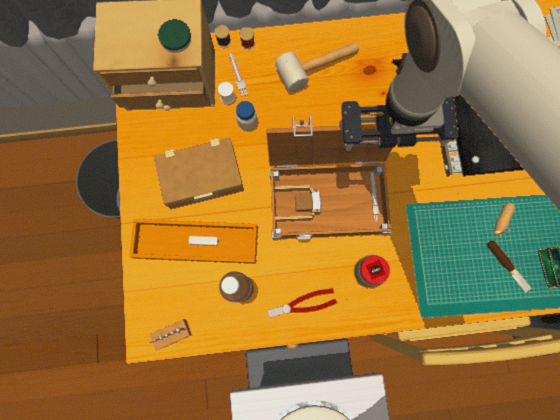

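```bash
python3 -m pendant '[{"dx":0,"dy":0,"dz":-60,"wx":0,"wy":0,"wz":0,"gripper":0},{"dx":0,"dy":50,"dz":-80,"wx":0,"wy":0,"wz":0,"gripper":0},{"dx":0,"dy":110,"dz":-80.5,"wx":0,"wy":0,"wz":0,"gripper":0},{"dx":20,"dy":170,"dz":-80.5,"wx":0,"wy":0,"wz":0,"gripper":0},{"dx":50,"dy":194.5,"dz":-80.5,"wx":0,"wy":0,"wz":0,"gripper":0},{"dx":80,"dy":194.5,"dz":-80.5,"wx":0,"wy":0,"wz":0,"gripper":0},{"dx":90,"dy":194.5,"dz":-80.5,"wx":0,"wy":0,"wz":0,"gripper":0},{"dx":90,"dy":194.5,"dz":-80.5,"wx":0,"wy":0,"wz":0,"gripper":0}]' 25
python3 - <<'E'
from h import *
s=st();print(inc(s['tcp_pos']))
rel(cw(0.001,.096,.011),tool())
E
```

```text
t: 21.75
tcp_pos: [0.5268, 0.0008, 0.0765]
tool_rot: [0.055, 1.571, -0.051]
force: [-0.8, 0.1, 0.7]
opening: 0.0008
t 21.75 tcp [0.5268 0.0008 0.0765] F [-0.8  0.1  0.7] op 0.0008
R [[-0.001, 0.067, 0.998], [0.003, 0.998, -0.067], [-1.0, 0.003, -0.001]] q [ 0.67  0.66 -0.94  1.96  0.69  0.88  0.87]
[-0.0009  0.096   0.0765]
d [65.5 -0.2  1.9]
w [ 0.003 -0.001 -0.003]
```

```bash
python3 -m pendant '[{"dx":20,"dy":0,"dz":1.9,"wx":0,"wy":0,"wz":0,"gripper":0},{"dx":35,"dy":0,"dz":1.9,"wx":0,"wy":0,"wz":0,"gripper":0},{"dx":45,"dy":0,"dz":1.9,"wx":0,"wy":0,"wz":0,"gripper":0}]' 25
python3 - <<'E'
from h import *
s=st();print(inc(s['tcp_pos']))
rel(cw(0.001,.096,.011),tool())
E
```

```text
t: 22.12
tcp_pos: [0.5283, 0.0005, 0.0303]
tool_rot: [0.055, 1.572, -0.051]
force: [0.1, 0.4, -0.1]
opening: 0.0002
t 22.12 tcp [5.283e-01 5.000e-04 3.030e-02] F [ 0.1  0.4 -0.1] op 0.0002
R [[-0.002, 0.068, 0.998], [0.003, 0.998, -0.068], [-1.0, 0.003, -0.002]] q [ 0.62  0.73 -0.87  1.97  0.77  0.81  0.81]
[0.0006 0.0958 0.0303]
d [19.3  0.2  0.5]
w [ 0.002 -0.002 -0.003]
```

```bash
python3 -m pendant '[{"dx":10,"dy":0,"dz":0.5,"wx":0,"wy":0,"wz":0,"gripper":0},{"dx":19,"dy":0,"dz":0.5,"wx":0,"wy":0,"wz":0,"gripper":0},{"dx":19,"dy":-6,"dz":0.5,"wx":0,"wy":0,"wz":0,"gripper":0},{"dx":19,"dy":-12,"dz":0.5,"wx":0,"wy":0,"wz":0,"gripper":0},{"dx":19,"dy":-18,"dz":0.5,"wx":0,"wy":0,"wz":0,"gripper":0},{"dx":19,"dy":-24,"dz":0.5,"wx":0,"wy":0,"wz":0,"gripper":0},{"dx":19,"dy":-30,"dz":0.5,"wx":0,"wy":0,"wz":0,"gripper":0},{"dx":19,"dy":-35,"dz":0.5,"wx":0,"wy":0,"wz":0,"gripper":0},{"dx":19,"dy":-35,"dz":0.5,"wx":0,"wy":0,"wz":0,"gripper":0}]' 25
python3 - <<'E'
from h import *
s=st();print(inc(s['tcp_pos']))
p=snap('wrist','w14');W=cloud(p);L=np.stack([(W-C0)@EX,(W-C0)@EY],-1);z=W[...,2]
g=(abs(L[...,0])<.03)&(L[...,1]<.017)&(L[...,1]>-.06)&(z>.022)&(z<.034);q=np.c_[L[g],z[g]]
if len(q):print(len(q),np.round(np.percentile(q,[2,50,98],axis=0),4).tolist())
E
```

```text
t: 23.25
tcp_pos: [0.5263, -0.0352, 0.0112]
tool_rot: [0.056, 1.572, -0.052]
force: [0.7, 0.1, -0.1]
opening: 0.0004
t 23.25 tcp [ 0.5263 -0.0352  0.0112] F [ 0.7  0.1 -0.1] op 0.0004
R [[-0.002, 0.069, 0.998], [0.002, 0.998, -0.069], [-1.0, 0.002, -0.002]] q [ 0.67  0.75 -0.84  1.98  0.8   0.78  0.86]
[0.0011 0.0601 0.0112]
2262 [[-0.0149, -0.012, 0.0229], [-0.0072, -0.001, 0.0279], [0.0093, 0.0158, 0.0292]]
```

View pics/w14.png

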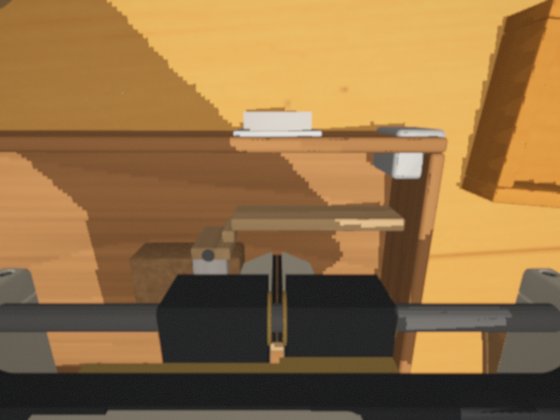

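```bash
python3 -m pendant '[{"dx":0,"dy":-2,"dz":0,"wx":0,"wy":0,"wz":0,"gripper":0},{"dx":0,"dy":-4,"dz":0,"wx":0,"wy":0,"wz":0,"gripper":0},{"dx":0,"dy":-4.5,"dz":0,"wx":0,"wy":0,"wz":0,"gripper":0},{"dx":0,"dy":-4.5,"dz":0,"wx":0,"wy":0,"wz":0,"gripper":0}]' 25
python3 - <<'E'
from h import *
s=st();print(inc(s['tcp_pos']))
E
```

```text
t: 23.8
tcp_pos: [0.526, -0.0393, 0.0112]
tool_rot: [0.056, 1.572, -0.052]
force: [-0.6, 0.1, 1.0]
opening: -0.0
t 23.8 tcp [ 0.526  -0.0393  0.0112] F [-0.6  0.1  1. ] op -0.0
R [[-0.002, 0.068, 0.998], [0.003, 0.998, -0.068], [-1.0, 0.002, -0.002]] q [ 0.68  0.75 -0.84  1.98  0.8   0.78  0.86]
[0.0011 0.0559 0.0112]
```

```bash
python3 -m pendant '[{"dx":0,"dy":4,"dz":0,"wx":0,"wy":0,"wz":0,"gripper":0},{"dx":-45,"dy":4,"dz":0,"wx":0,"wy":0,"wz":0,"gripper":0},{"dx":-45,"dy":-30,"dz":0,"wx":0,"wy":0,"wz":0,"gripper":0},{"dx":-45,"dy":-57,"dz":0,"wx":0,"wy":0,"wz":0,"gripper":0},{"dx":-25,"dy":-57,"dz":0,"wx":0,"wy":0,"wz":0,"gripper":0},{"dx":-20,"dy":-57,"dz":0,"wx":0,"wy":0,"wz":0,"gripper":0},{"dx":-20,"dy":-57,"dz":0,"wx":0,"wy":0,"wz":0,"gripper":0}]' 25
python3 - <<'E'
from h import *
s=st();print(inc(s['tcp_pos']))
E
```

```text
t: 24.68
tcp_pos: [0.5215, -0.0943, 0.0304]
tool_rot: [0.055, 1.573, -0.049]
force: [-0.0, 0.4, 0.9]
opening: 0.0004
t 24.68 tcp [ 0.5215 -0.0943  0.0304] F [-0.   0.4  0.9] op 0.0004
R [[-0.003, 0.066, 0.998], [0.004, 0.998, -0.066], [-1.0, 0.004, -0.003]] q [ 0.8   0.73 -0.87  1.97  0.77  0.82  1.  ]
[0.0005 0.0008 0.0304]
```

```bash
python3 -m pendant '[{"dx":2.5,"dy":-1,"dz":0,"wx":0,"wy":0,"wz":0,"gripper":0},{"dx":3.5,"dy":-1,"dz":0,"wx":0,"wy":0,"wz":0,"gripper":0},{"dx":3.5,"dy":-1,"dz":0,"wx":0,"wy":0,"wz":0,"gripper":0}]' 25
python3 - <<'E'
from h import *
s=st();print(inc(s['tcp_pos']))
E
```

```text
t: 25.05
tcp_pos: [0.522, -0.094, 0.0283]
tool_rot: [0.053, 1.573, -0.048]
force: [-3.6, 0.6, 11.5]
opening: 0.0003
t 25.05 tcp [ 0.522  -0.094   0.0283] F [-3.6  0.6 11.5] op 0.0003
R [[-0.002, 0.064, 0.998], [0.004, 0.998, -0.064], [-1.0, 0.003, -0.003]] q [ 0.8   0.73 -0.86  1.97  0.77  0.81  1.  ]
[0.001  0.0011 0.0283]
```

Contact at z≈28 mm with 11.5 N, as expected. Now drag towards -y.

```bash
python3 -m pendant '[{"dx":0.8,"dy":-5,"dz":0,"wx":0,"wy":0,"wz":0,"gripper":0},{"dx":0.8,"dy":-10,"dz":0,"wx":0,"wy":0,"wz":0,"gripper":0},{"dx":0.8,"dy":-15,"dz":0,"wx":0,"wy":0,"wz":0,"gripper":0},{"dx":0.8,"dy":-20,"dz":0,"wx":0,"wy":0,"wz":0,"gripper":0},{"dx":0.8,"dy":-25,"dz":0,"wx":0,"wy":0,"wz":0,"gripper":0},{"dx":0.8,"dy":-25,"dz":0,"wx":0,"wy":0,"wz":0,"gripper":0}]' 25
python3 - <<'E'
from h import *
s=st();print(inc(s['tcp_pos']))
p=snap('wrist','w15');W=cloud(p);L=np.stack([(W-C0)@EX,(W-C0)@EY],-1);z=W[...,2]
g=(abs(L[...,0])<.03)&(L[...,1]<.1)&(L[...,1]>-.08)&(z>.022)&(z<.0305);q=np.c_[L[g],z[g]]
if len(q):print(len(q),np.round(np.percentile(q,[2,50,98],axis=0),4).tolist())
E
```

```text
t: 25.8
tcp_pos: [0.5219, -0.1181, 0.0283]
tool_rot: [0.054, 1.57, -0.046]
force: [0.2, 1.9, 7.3]
opening: 0.0002
t 25.8 tcp [ 0.5219 -0.1181  0.0283] F [0.2 1.9 7.3] op 0.0002
R [[0.0, 0.064, 0.998], [0.005, 0.998, -0.064], [-1.0, 0.005, 0.0]] q [ 0.84  0.74 -0.86  1.96  0.77  0.81  1.05]
[ 0.0025 -0.023   0.0283]
2864 [[-0.0297, -0.0361, 0.0226], [-0.0104, 0.0013, 0.0279], [0.0036, 0.0545, 0.0301]]
```

View pics/w15.png

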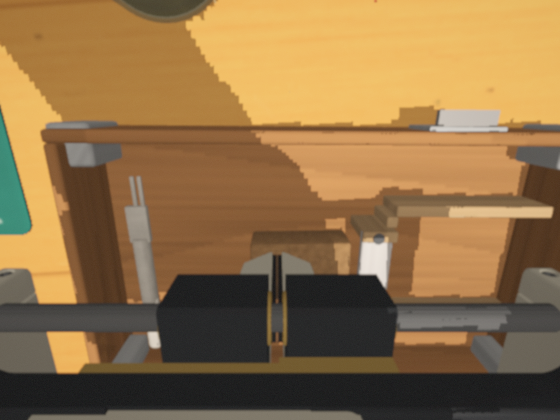

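```bash
python3 -m pendant '[{"dx":0.8,"dy":-6,"dz":-1,"wx":0,"wy":0,"wz":0,"gripper":0},{"dx":0.8,"dy":-12,"dz":-1,"wx":0,"wy":0,"wz":0,"gripper":0},{"dx":0.8,"dy":-18,"dz":-1,"wx":0,"wy":0,"wz":0,"gripper":0},{"dx":0.8,"dy":-24,"dz":-1,"wx":0,"wy":0,"wz":0,"gripper":0},{"dx":0.8,"dy":-24,"dz":-1,"wx":0,"wy":0,"wz":0,"gripper":0},{"dx":-15,"dy":-24,"dz":-1,"wx":0,"wy":0,"wz":0,"gripper":0},{"dx":-60,"dy":-24,"dz":-1,"wx":0,"wy":0,"wz":0,"gripper":0},{"dx":-120,"dy":-15,"dz":-1,"wx":0,"wy":0,"wz":0,"gripper":63},{"dx":-120,"dy":-15,"dz":-1,"wx":0,"wy":0,"wz":0,"gripper":63},{"dx":-120,"dy":-15,"dz":-1,"wx":0,"wy":0,"wz":0,"gripper":63}]' 25
python3 - <<'E'
from h import *
s=st();print(inc(s['tcp_pos']))
p=snap('wrist','w16');W=cloud(p);L=np.stack([(W-C0)@EX,(W-C0)@EY],-1);z=W[...,2]
g=(abs(L[...,0])<.05)&(L[...,1]<.018)&(L[...,1]>-.088)&(z>.02)&(z<.034);q=np.c_[L[g],z[g]]
if len(q):
  print(len(q),np.round(np.percentile(q,[1,50,99],axis=0),4).tolist())
  print(cv2.minAreaRect((q[:,:2]*1000).astype(np.float32)))
g=(abs(L[...,0])<.05)&(L[...,1]<-.088)&(L[...,1]>-.118)&(z>.008)&(z<.04);q=np.c_[L[g],z[g]]
print('chisel',np.round(np.percentile(q,[1,50,99],axis=0),4).tolist())
E
```

```text
t: 27.1
tcp_pos: [0.5194, -0.1343, 0.1485]
tool_rot: [0.053, 1.57, -0.048]
force: [-0.9, -0.1, -1.0]
opening: 0.0259
t 27.1 tcp [ 0.5194 -0.1343  0.1485] F [-0.9 -0.1 -1. ] op 0.0259
R [[0.0, 0.064, 0.998], [0.003, 0.998, -0.064], [-1.0, 0.003, -0.0]] q [ 0.99  0.58 -1.03  1.89  0.58  1.01  1.21]
[ 0.0011 -0.0393  0.1485]
2257 [[-0.0133, -0.0605, 0.0211], [0.0027, -0.0335, 0.028], [0.0209, -0.007, 0.0296]]
((4.2509765625, -33.79205322265625), (35.37248992919922, 54.609519958496094), 1.3946715593338013)
chisel [[-0.045, -0.1093, 0.0093], [0.0004, -0.1022, 0.0139], [0.0489, -0.0975, 0.0171]]
```

View pics/w16.png

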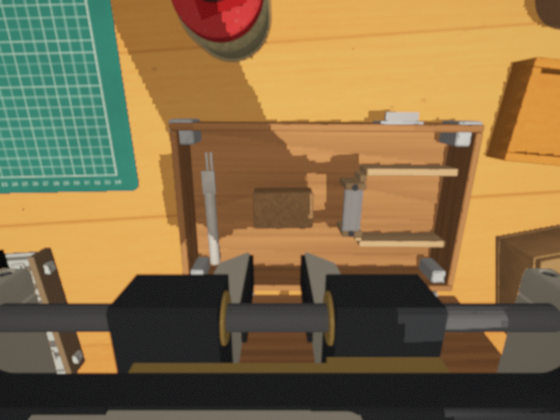

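```bash
python3 - <<'E'
from h import *
s=st();print(inc(s['tcp_pos']))
rel(cw(.004,-.0338,.010),tool(0,YAW+np.radians(1)))
E
```

```text
t 27.15 tcp [ 0.5188 -0.1343  0.1476] F [-0.7  0.  -0.2] op 0.03
R [[-0.001, 0.064, 0.998], [0.004, 0.998, -0.064], [-1.0, 0.004, -0.002]] q [ 0.99  0.58 -1.03  1.89  0.58  1.01  1.21]
[ 0.0005 -0.0393  0.1476]
d [137.6   5.    3.7]
w [-0.012 -0.002 -0.004]
```

```bash
python3 -m pendant '[{"dx":0,"dy":5.5,"dz":3.7,"wx":0,"wy":0,"wz":-0.004,"gripper":65},{"dx":20,"dy":5.5,"dz":3.7,"wx":0,"wy":0,"wz":-0.004,"gripper":65},{"dx":40,"dy":5.5,"dz":3.7,"wx":0,"wy":0,"wz":-0.004,"gripper":65},{"dx":60,"dy":5.5,"dz":3.7,"wx":0,"wy":0,"wz":-0.004,"gripper":65},{"dx":70,"dy":5.5,"dz":3.7,"wx":0,"wy":0,"wz":-0.004,"gripper":65},{"dx":80,"dy":5.5,"dz":3.7,"wx":0,"wy":0,"wz":-0.004,"gripper":65},{"dx":85,"dy":5.5,"dz":3.7,"wx":0,"wy":0,"wz":-0.004,"gripper":65},{"dx":85,"dy":5.5,"dz":3.7,"wx":0,"wy":0,"wz":-0.004,"gripper":65}]' 25
python3 - <<'E'
from h import *
s=st();print(inc(s['tcp_pos']))
rel(cw(.004,-.0338,.010),tool(0,YAW))
E
```

```text
t: 28.15
tcp_pos: [0.5228, -0.1286, 0.0626]
tool_rot: [0.05, 1.572, -0.05]
force: [-0.3, -0.4, -0.5]
opening: 0.065
t 28.15 tcp [ 0.5228 -0.1286  0.0626] F [-0.3 -0.4 -0.5] op 0.065
R [[-0.002, 0.064, 0.998], [-0.0, 0.998, -0.064], [-1.0, -0.0, -0.002]] q [ 0.89  0.69 -0.91  1.94  0.72  0.87  1.1 ]
[ 0.0041 -0.0334  0.0626]
d [52.6 -0.3 -0. ]
w [ 0.006 -0.002  0.   ]
```

```bash
python3 -m pendant '[{"dx":20,"dy":0,"dz":0,"wx":0.006,"wy":0,"wz":0,"gripper":65},{"dx":40,"dy":0,"dz":0,"wx":0.006,"wy":0,"wz":0,"gripper":65},{"dx":52.5,"dy":-0.3,"dz":0,"wx":0.006,"wy":0,"wz":0,"gripper":65},{"dx":52.5,"dy":-0.3,"dz":0,"wx":0.006,"wy":0,"wz":0,"gripper":65},{"dx":52.5,"dy":-0.3,"dz":0,"wx":0.006,"wy":0,"wz":0,"gripper":48},{"dx":52.5,"dy":-0.3,"dz":0,"wx":0.006,"wy":0,"wz":0,"gripper":48},{"dx":52.5,"dy":-0.3,"dz":0,"wx":0.006,"wy":0,"wz":0,"gripper":48},{"dx":30,"dy":-0.3,"dz":0,"wx":0.006,"wy":0,"wz":0,"gripper":48},{"dx":-10,"dy":-0.3,"dz":0,"wx":0.006,"wy":0,"wz":0,"gripper":48},{"dx":-60,"dy":-0.3,"dz":0,"wx":0.006,"wy":0,"wz":0,"gripper":48},{"dx":-60,"dy":-0.3,"dz":0,"wx":0.006,"wy":0,"wz":0,"gripper":48}]' 20
python3 - <<'E'
from h import *
p=snap('side','s17');s=st();print(inc(s['tcp_pos']))
p=snap('top','t17');c=p['color'][150:300,110:410,::-1]
W=cloud(p)
for l in ['pencil_tray','eraser']:
    m=masks_of(l,p)
    if m:
        m=m[0];q=W[m['pixels']];q=q[~np.isnan(q[:,0])]
        if l=='pencil_tray': q=q[(q[:,2]>.024)&(q[:,2]<.034)]
        else: q=q[(q[:,2]>.011)]
        print(l,m['confidence'],len(q),cv2.minAreaRect((q[:,:2]*1000).astype(np.float32)),np.median(q[:,2]))
E
```

```text
t: 29.52
tcp_pos: [0.5262, -0.129, 0.1277]
tool_rot: [0.053, 1.564, -0.057]
force: [1.0, -0.3, -0.3]
opening: 0.0552
t 29.57 tcp [ 0.5245 -0.1294  0.1255] F [ 0.8  0.7 -0.8] op 0.0549
R [[0.003, 0.07, 0.998], [-0.002, 0.998, -0.07], [-1.0, -0.002, 0.003]] q [ 0.95  0.61 -0.99  1.9   0.62  0.97  1.17]
[ 0.0059 -0.034   0.1255]
eraser 0.73 216 ((468.7513427734375, 186.828125), (59.47833251953125, 17.692296981811523), 81.77584075927734) 0.016143587269952797
```

View pics/s17.png

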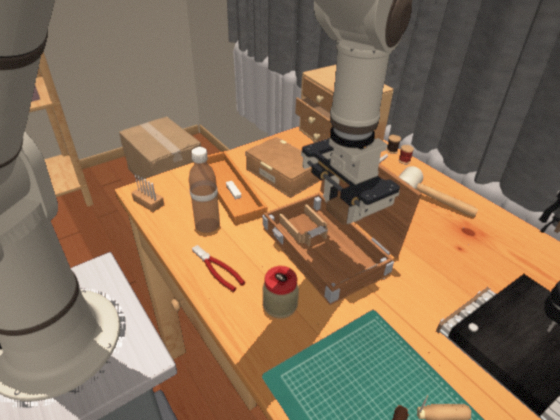

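View pics/t17.png

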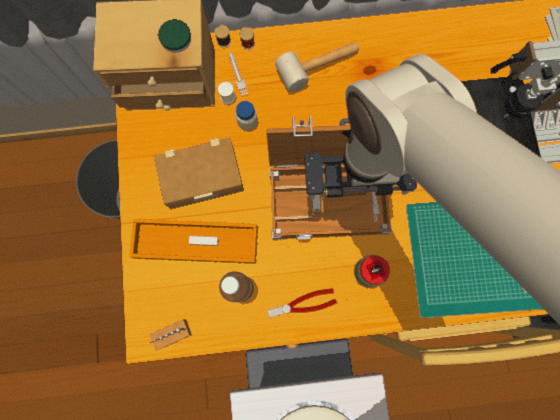

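```bash
python3 - <<'E'
from h import *
p=snap('top');W=cloud(p);z=W[...,2]
g=(W[...,0]>.45)&(W[...,0]<.68)&(W[...,1]>.08)&(W[...,1]<.36)&(z>.035)
q=W[g];print(len(q),cv2.minAreaRect((q[:,:2]*1000).astype(np.float32)),np.percentile(q[:,2],[5,50,99]),np.round(cv2.boxPoints(cv2.minAreaRect((q[:,:2]*1000).astype(np.float32)))))
g=(W[...,0]>.38)&(W[...,0]<.56)&(W[...,1]>.05)&(W[...,1]<.36)&(z>.024)&(z<.033)
q=W[g];print(len(q),cv2.minAreaRect((q[:,:2]*1000).astype(np.float32)))
s=st();rel([.480,.2743,.2],tool(0,np.radians(-8.96)))
E
```

```text
4186 ((614.5211181640625, 180.3795166015625), (122.44960021972656, 170.45362854003906), 7.95947790145874) [0.05599352 0.06013772 0.06411176] [[542. 256.]
 [566.  87.]
 [687. 104.]
 [663. 273.]]
1145 ((495.6548156738281, 201.97647094726562), (268.7098083496094, 136.97003173828125), 81.07190704345703)
t 29.77 tcp [ 0.5219 -0.129   0.1218] F [-0.2 -0.8 -0.4] op 0.0549
R [[-0.003, 0.07, 0.998], [0.0, 0.998, -0.07], [-1.0, -0.0, -0.003]] q [ 0.95  0.62 -0.99  1.91  0.62  0.97  1.17]
d [-78.  399.4 -70.3]
w [ 0.086 -0.003  0.   ]
```

```bash
python3 -m pendant '[{"dx":-60,"dy":0,"dz":-5,"wx":0,"wy":0,"wz":0,"gripper":48},{"dx":-78,"dy":60,"dz":-15,"wx":0,"wy":0,"wz":0,"gripper":48},{"dx":-78,"dy":115,"dz":-30,"wx":0,"wy":0,"wz":0,"gripper":48},{"dx":-78,"dy":170,"dz":-50,"wx":0.03,"wy":0,"wz":0,"gripper":48},{"dx":-78,"dy":230,"dz":-70,"wx":0.06,"wy":0,"wz":0,"gripper":48},{"dx":-78,"dy":290,"dz":-70,"wx":0.086,"wy":0,"wz":0,"gripper":48},{"dx":-78,"dy":350,"dz":-70,"wx":0.086,"wy":0,"wz":0,"gripper":48},{"dx":-78,"dy":399,"dz":-70,"wx":0.086,"wy":0,"wz":0,"gripper":48},{"dx":-50,"dy":399,"dz":-70,"wx":0.086,"wy":0,"wz":0,"gripper":48},{"dx":-10,"dy":399,"dz":-70,"wx":0.086,"wy":0,"wz":0,"gripper":48},{"dx":20,"dy":399,"dz":-70,"wx":0.086,"wy":0,"wz":0,"gripper":48},{"dx":20,"dy":399,"dz":-70,"wx":0.086,"wy":0,"wz":0,"gripper":48}]' 20
python3 - <<'E'
from h import *
p=snap('wrist','w18');W=cloud(p)
p2=snap('top','t18');p3=snap('side','s18')
s=st();rel([.480,.2743,.008],tool(0,np.radians(-8.96)))
for pp in (p,p2):
  W=cloud(pp);z=W[...,2]
  g=(W[...,0]>.38)&(W[...,0]<.535)&(W[...,1]>.05)&(W[...,1]<.36)&(z>.024)&(z<.033)
  q=W[g];print(len(q),cv2.minAreaRect((q[:,:2]*1000).astype(np.float32)))
E
```

```text
t: 31.28
tcp_pos: [0.4774, 0.2726, 0.099]
tool_rot: [0.119, 1.577, -0.125]
force: [0.3, -0.5, -0.5]
opening: 0.0547
t 31.43 tcp [0.4803 0.2746 0.1028] F [-0.3  1.  -1.5] op 0.0552
R [[-0.003, 0.155, 0.988], [0.001, 0.988, -0.155], [-1.0, 0.001, -0.003]] q [ 0.14  0.65 -0.94  1.88  0.65  0.95  0.31]
d [94.8 -0.4  0.1]
w [ 0.    -0.003 -0.001]
6802 ((450.7171936035156, 208.4131622314453), (269.2978210449219, 117.91809844970703), 81.44857788085938)
3 ((448.99627685546875, 340.3570556640625), (6.5047221183776855, 0.6742929220199585), 65.32603454589844)
```

View pics/w18.png

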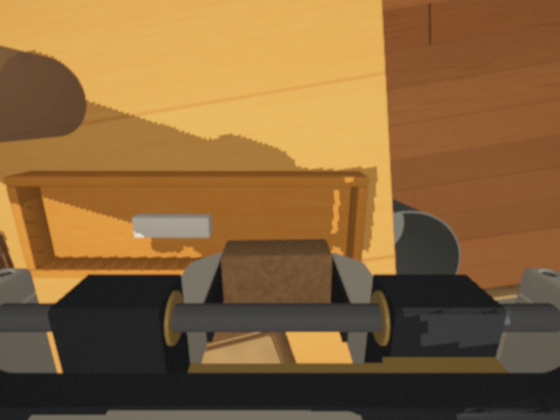

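View pics/s18.png

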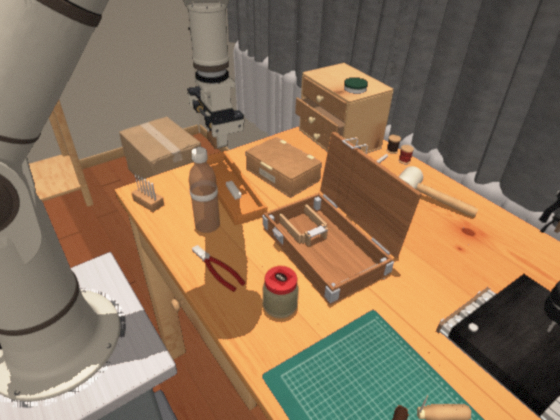

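```bash
python3 -m pendant '[{"dx":40,"dy":-0.4,"dz":0,"wx":0,"wy":0,"wz":0,"gripper":48},{"dx":65,"dy":-0.4,"dz":0,"wx":0,"wy":0,"wz":0,"gripper":48},{"dx":80,"dy":-0.4,"dz":0,"wx":0,"wy":0,"wz":0,"gripper":48},{"dx":88,"dy":-0.4,"dz":0,"wx":0,"wy":0,"wz":0,"gripper":48},{"dx":91,"dy":-0.4,"dz":0,"wx":0,"wy":0,"wz":0,"gripper":48},{"dx":91,"dy":-0.4,"dz":0,"wx":0,"wy":0,"wz":0,"gripper":48}]' 20
python3 - <<'E'
from h import *
s=st();rel([.480,.2743,.008],tool(0,np.radians(-8.96)))
E
```

```text
t: 32.17
tcp_pos: [0.4803, 0.2746, 0.0124]
tool_rot: [0.124, 1.57, -0.121]
force: [-0.6, 0.5, -0.3]
opening: 0.0549
t 32.17 tcp [0.4803 0.2746 0.0124] F [-0.6  0.5 -0.3] op 0.0549
R [[-0.002, 0.155, 0.988], [0.002, 0.988, -0.155], [-1.0, 0.001, -0.002]] q [ 0.06  0.77 -0.82  1.92  0.78  0.81  0.22]
d [ 4.4 -0.4 -0.3]
w [ 0.    -0.002 -0.001]
```

```bash
python3 -m pendant '[{"dx":3,"dy":0,"dz":0,"wx":0,"wy":0,"wz":0,"gripper":48},{"dx":4.5,"dy":0,"dz":0,"wx":0,"wy":0,"wz":0,"gripper":48},{"dx":4.5,"dy":0,"dz":0,"wx":0,"wy":0,"wz":0,"gripper":48}]' 20
python3 - <<'E'
from h import *
st()
E
```

```text
t: 32.55
tcp_pos: [0.4803, 0.2746, 0.0079]
tool_rot: [0.123, 1.57, -0.122]
force: [0.4, 0.4, -0.5]
opening: 0.0551
t 32.55 tcp [0.4803 0.2746 0.0079] F [ 0.4  0.4 -0.5] op 0.0551
R [[-0.002, 0.155, 0.988], [0.001, 0.988, -0.155], [-1.0, 0.001, -0.002]] q [ 0.05  0.78 -0.81  1.92  0.79  0.8   0.21]
```

```bash
python3 -m pendant '[{"dx":1.5,"dy":0,"dz":0,"wx":0,"wy":0,"wz":0,"gripper":48},{"dx":1.5,"dy":0,"dz":0,"wx":0,"wy":0,"wz":0,"gripper":60},{"dx":1.5,"dy":0,"dz":0,"wx":0,"wy":0,"wz":0,"gripper":60},{"dx":1.5,"dy":0,"dz":0,"wx":0,"wy":0,"wz":0,"gripper":60}]' 20
python3 - <<'E'
from h import *
st()
E
python3 -m pendant '[{"dx":-20,"dy":0,"dz":0,"wx":0,"wy":0,"wz":0,"gripper":60},{"dx":-60,"dy":0,"dz":0,"wx":0,"wy":0,"wz":0,"gripper":60},{"dx":-120,"dy":0,"dz":0,"wx":0,"wy":0,"wz":0,"gripper":60},{"dx":-180,"dy":60,"dz":0,"wx":0,"wy":0,"wz":0,"gripper":60},{"dx":-230,"dy":120,"dz":-40,"wx":0,"wy":0,"wz":0,"gripper":60},{"dx":-230,"dy":180,"dz":-60,"wx":0,"wy":0,"wz":0,"gripper":60},{"dx":-230,"dy":230,"dz":-60,"wx":0,"wy":0,"wz":0,"gripper":60},{"dx":-230,"dy":230,"dz":-60,"wx":0,"wy":0,"wz":0,"gripper":60},{"dx":-230,"dy":230,"dz":-60,"wx":0,"wy":0,"wz":0,"gripper":60}]' 20
python3 - <<'E'
from h import *
st()
p=snap('top','t19');W=cloud(p);z=W[...,2]
g=(W[...,0]>.38)&(W[...,0]<.535)&(W[...,1]>.05)&(W[...,1]<.36)
for n,lo,hi in (('rim/block',.022,.034),):
    k=g&(z>lo)&(z<hi);print(n,cv2.minAreaRect((W[k][:,:2]*1000).astype(np.float32)))
m=masks_of('sanding_block',p)
for a in m[:2]:
    q=W[a['pixels']];q=q[~np.isnan(q[:,0])];print(a['confidence'],a['rect'],np.round(np.percentile(q,[2,50,98],axis=0),4).tolist())
L=np.stack([(W-C0)@EX,(W-C0)@EY],-1)
for lo in (.06,.1,.13,.16,.19):
    k=(z>lo)&(z<lo+.01)&(abs(L[...,1]+.02)<.04)&(abs(L[...,0]-.08)<.06);q=L[k]
    if len(q): print('lid',lo,np.round(np.median(q[:,0]),3))
for t in tip_of('latch_grip',p)[:2]: print(t,inc(W[int(t['at'][1]),int(t['at'][0])]))
ps=snap('side','s19');c=ps['color'][90:290,170:430,::-1];cv2.imwrite('pics/s19c.png',cv2.resize(c,None,fx=3,fy=3,interpolation=cv2.INTER_CUBIC))
c=p['color'][90:290,110:410,::-1];cv2.imwrite('pics/t19c.png',cv2.resize(c,None,fx=2.6,fy=2.6,interpolation=cv2.INTER_CUBIC))
E
```

```text
t: 33.05
tcp_pos: [0.4803, 0.2746, 0.0063]
tool_rot: [0.124, 1.57, -0.122]
force: [-1.4, -0.0, 0.1]
opening: 0.0601
t 33.05 tcp [0.4803 0.2746 0.0063] F [-1.4 -0.   0.1] op 0.0601
R [[-0.002, 0.155, 0.988], [0.001, 0.988, -0.155], [-1.0, 0.001, -0.002]] q [ 0.05  0.78 -0.81  1.92  0.79  0.8   0.21]
t: 34.17
tcp_pos: [0.4551, 0.5136, 0.2382]
tool_rot: [0.122, 1.571, -0.116]
force: [0.2, 0.3, -0.3]
opening: 0.0601
t 34.17 tcp [0.4551 0.5136 0.2382] F [ 0.2  0.3 -0.3] op 0.0601
R [[-0.003, 0.151, 0.989], [0.004, 0.989, -0.151], [-1.0, 0.004, -0.004]] q [-0.29  0.71 -0.96  1.43  0.58  1.31  0.13]
rim/block ((0.0, 0.0), (0.0, 0.0), 0.0)
lid 0.06 0.08
lid 0.1 0.084
lid 0.13 0.087
lid 0.16 0.092
lid 0.19 0.096
{'at': [325.7, 165.9], 'confidence': 0.63} [ 0.0908 -0.0005 -0.0007]
```

View pics/s19c.png

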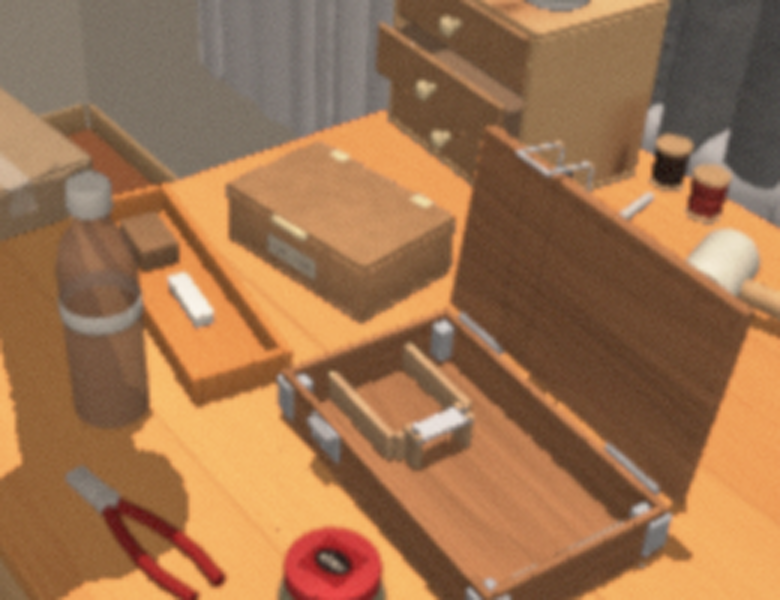

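View pics/t19c.png

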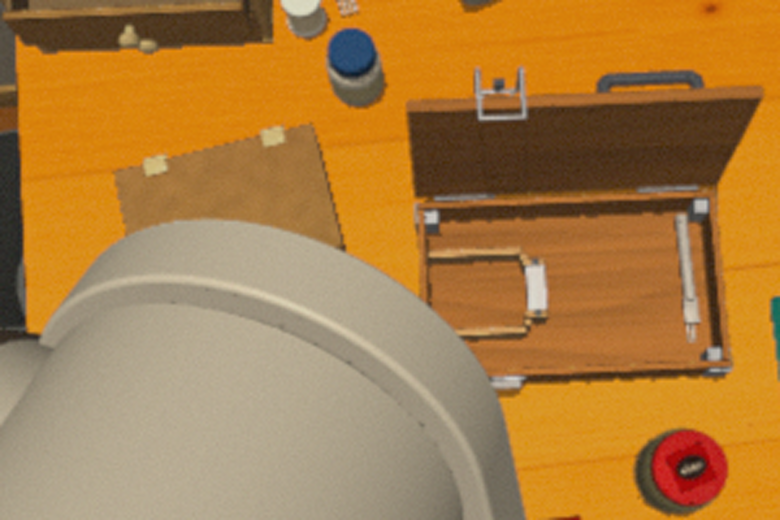

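```bash
python3 - <<'E'
import cv2,numpy as np
ims=[]
for f in ('t9','t13','t19'):
    im=cv2.imread('pics/%s.png'%f)[90:170,255:345];ims.append(cv2.resize(im,(260,231),interpolation=cv2.INTER_CUBIC))
a=np.hstack(ims)
ims=[]
for f in ('s9','s12','s19'):
    im=cv2.imread('pics/%s.png'%f)[120:200,310:410];ims.append(cv2.resize(im,(260,208),interpolation=cv2.INTER_CUBIC))
cv2.imwrite('pics/cmp.png',np.vstack([a,np.hstack(ims)]))
E
```

```text
(no output)
```

View pics/cmp.png

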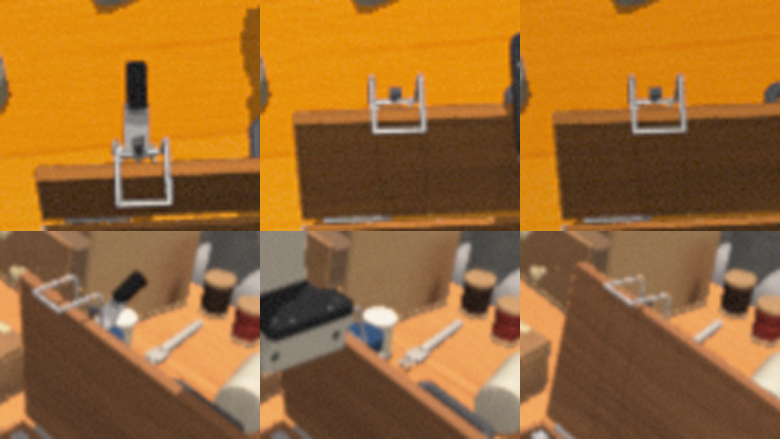

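```bash
python3 - <<'E'
from h import *
rel(cw(.155,-.118,.30),tool()); rel(cw(.135,-.118,.155))
E
```

```text
d [ -63.8 -690.4  321.5]
w [-0.088 -0.002  0.   ]
d [  81.3 -692.1  301.9]
```

```bash
python3 -m pendant '[{"dx":-63,"dy":-50,"dz":25,"wx":-0.088,"wy":0,"wz":0,"gripper":0},{"dx":-63,"dy":-105,"dz":50,"wx":-0.088,"wy":0,"wz":0,"gripper":0},{"dx":-63,"dy":-160,"dz":75,"wx":-0.088,"wy":0,"wz":0,"gripper":0},{"dx":-63,"dy":-215,"dz":100,"wx":-0.088,"wy":0,"wz":0,"gripper":0},{"dx":-63,"dy":-270,"dz":125,"wx":-0.088,"wy":0,"wz":0,"gripper":0},{"dx":-63,"dy":-325,"dz":150,"wx":-0.088,"wy":0,"wz":0,"gripper":0},{"dx":-63,"dy":-380,"dz":175,"wx":-0.088,"wy":0,"wz":0,"gripper":0},{"dx":-63,"dy":-435,"dz":200,"wx":-0.088,"wy":0,"wz":0,"gripper":0},{"dx":-63,"dy":-490,"dz":225,"wx":-0.088,"wy":0,"wz":0,"gripper":0},{"dx":-63,"dy":-545,"dz":250,"wx":-0.088,"wy":0,"wz":0,"gripper":0},{"dx":-63,"dy":-600,"dz":280,"wx":-0.088,"wy":0,"wz":0,"gripper":0},{"dx":-63,"dy":-650,"dz":321,"wx":-0.088,"wy":0,"wz":0,"gripper":0}]'
python3 - <<'E'
from h import *
p=snap('wrist','w20');s=st();print(inc(s['tcp_pos']));rel(cw(.150,-.118,.30),tool()); rel(cw(.15,-.118,.155))
E
```

```text
t: 35.88
tcp_pos: [0.671, -0.1865, 0.2997]
tool_rot: [0.056, 1.572, -0.059]
force: [1.7, 1.1, 0.5]
opening: 0.0005
t 35.92 tcp [ 0.6734 -0.1973  0.2975] F [ 0.8 -8.4 -0.5] op 0.0006
R [[-0.002, 0.084, 0.996], [-0.006, 0.996, -0.084], [-1.0, -0.006, -0.001]] q [ 0.82  0.7  -0.99  1.31  0.58  1.43  1.35]
[ 0.1591 -0.0914  0.2975]
d [ -2.4 -26.7  -8.8]
w [-0.015 -0.001  0.006]
d [142.6 -25.9  -8.6]
```

View pics/w20.png

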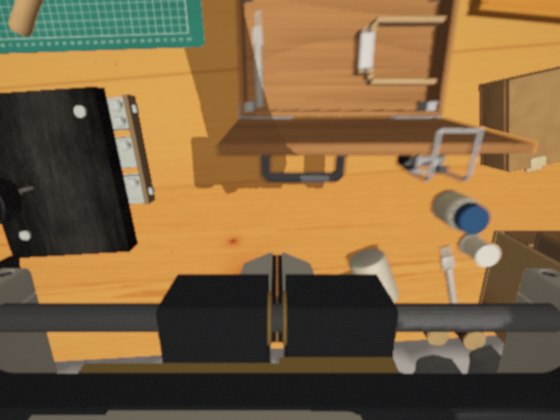

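```bash
python3 -m pendant '[{"dx":0,"dy":-26.5,"dz":-8.6,"wx":-0.015,"wy":0,"wz":0.006,"gripper":0},{"dx":50,"dy":-26.5,"dz":-8.6,"wx":-0.015,"wy":0,"wz":0.006,"gripper":0},{"dx":100,"dy":-26.5,"dz":-8.6,"wx":-0.015,"wy":0,"wz":0.006,"gripper":0},{"dx":143,"dy":-26.5,"dz":-8.6,"wx":-0.015,"wy":0,"wz":0.006,"gripper":0},{"dx":143,"dy":-26.5,"dz":-25,"wx":-0.015,"wy":0,"wz":0.006,"gripper":0},{"dx":143,"dy":-26.5,"dz":-42,"wx":-0.015,"wy":0,"wz":0.006,"gripper":0},{"dx":143,"dy":-26.5,"dz":-55,"wx":-0.015,"wy":0,"wz":0.006,"gripper":0}]'
python3 - <<'E'
from h import *
s=st();print(inc(s['tcp_pos']));rel(cw(.033,-.118,.152),tool())
E
```

```text
t: 36.8
tcp_pos: [0.6153, -0.2212, 0.1551]
tool_rot: [0.056, 1.57, -0.056]
force: [2.4, -1.3, 2.7]
opening: 0.0003
t 36.8 tcp [ 0.6153 -0.2212  0.1551] F [ 2.4 -1.3  2.7] op 0.0003
R [[0.0, 0.071, 0.997], [-0.0, 0.997, -0.071], [-1.0, -0.0, 0.0]] q [ 0.93  0.75 -0.95  1.59  0.65  1.15  1.33]
[ 0.1029 -0.1193  0.1551]
d [  3.1   1.2 -69.9]
w [-0.002  0.     0.   ]
```

```bash
python3 -m pendant '[{"dx":0,"dy":0,"dz":-12,"wx":0,"wy":0,"wz":0,"gripper":0},{"dx":0,"dy":0,"dz":-24,"wx":0,"wy":0,"wz":0,"gripper":0},{"dx":0,"dy":0,"dz":-36,"wx":0,"wy":0,"wz":0,"gripper":0},{"dx":0,"dy":0,"dz":-48,"wx":0,"wy":0,"wz":0,"gripper":0},{"dx":0,"dy":0,"dz":-58,"wx":0,"wy":0,"wz":0,"gripper":0},{"dx":0,"dy":0,"dz":-67,"wx":0,"wy":0,"wz":0,"gripper":0},{"dx":0,"dy":0,"dz":-67,"wx":0,"wy":0,"wz":0,"gripper":0}]'
python3 - <<'E'
from h import *
s=st();print(inc(s['tcp_pos']))
p=snap('wrist','w21');W=cloud(p);L=np.stack([(W-C0)@EX,(W-C0)@EY],-1);z=W[...,2]
p2=snap('side','s21')
W2=cloud(p2);L2=np.stack([(W2-C0)@EX,(W2-C0)@EY],-1);z2=W2[...,2]
g=(abs(L2[...,1]-.08)<.03)&(z2>.06)&(z2<.2)&(L2[...,0]>-.03)&(L2[...,0]<.12)
x=L2[g][:,0];zz=z2[g];print(len(x))
for lo in np.arange(.06,.2,.02):
    k=(zz>lo)&(zz<lo+.02)
    if k.any():print(round(lo,2),np.round(np.percentile(x[k],[5,50,95]),3))
E
```

```text
t: 37.67
tcp_pos: [0.5472, -0.2166, 0.155]
tool_rot: [0.056, 1.572, -0.057]
force: [0.1, -0.3, 0.0]
opening: 0.0004
t 37.67 tcp [ 0.5472 -0.2166  0.155 ] F [ 0.1 -0.3  0. ] op 0.0004
R [[-0.002, 0.072, 0.997], [-0.001, 0.997, -0.072], [-1.0, -0.001, -0.002]] q [ 1.05  0.65 -1.    1.76  0.62  1.08  1.34]
[ 0.0346 -0.1194  0.155 ]
523
0.06 [0.06  0.064 0.07 ]
0.08 [0.046 0.052 0.058]
0.1 [0.034 0.041 0.078]
0.12 [0.023 0.064 0.077]
0.14 [0.01  0.024 0.068]
0.16 [-0.015  0.002  0.04 ]
0.18 [-0.005  0.006  0.027]
```

View pics/s21.png

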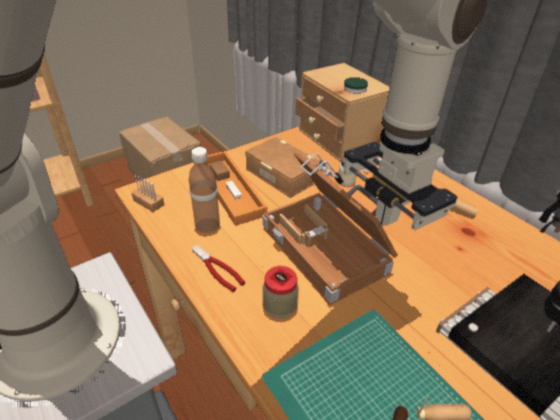

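View pics/w21.png

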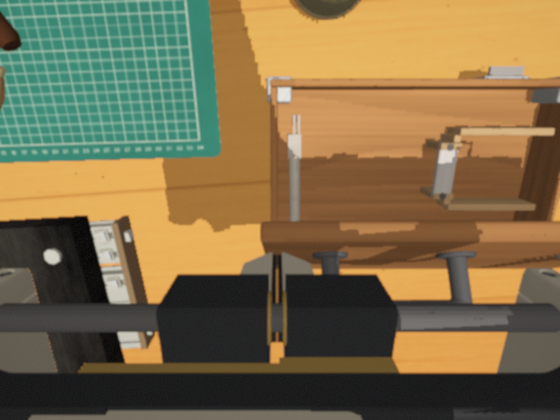

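```bash
python3 -m pendant '[{"dx":-30,"dy":0,"dz":25,"wx":0,"wy":0,"wz":0,"gripper":0},{"dx":-80,"dy":0,"dz":40,"wx":0,"wy":0,"wz":0,"gripper":30},{"dx":-115,"dy":30,"dz":50,"wx":0,"wy":0,"wz":0,"gripper":40},{"dx":-115,"dy":85,"dz":60,"wx":0,"wy":0,"wz":0,"gripper":40},{"dx":-115,"dy":140,"dz":60,"wx":0,"wy":0,"wz":0,"gripper":40},{"dx":-115,"dy":179,"dz":50,"wx":0,"wy":0,"wz":0,"gripper":40},{"dx":-115,"dy":179,"dz":40,"wx":0,"wy":0,"wz":0,"gripper":40},{"dx":-115,"dy":179,"dz":40,"wx":0,"wy":0,"wz":0,"gripper":40}]'
python3 - <<'E'
from h import *
p=snap('wrist','w22');W=cloud(p);L=np.stack([(W-C0)@EX,(W-C0)@EY],-1);z=W[...,2];col=p['color'].sum(-1)
p2=snap('top','t22')
s=st();print(inc(s['tcp_pos']));
for nm,W,c in (('w',W,col),('t',cloud(p2),p2['color'].sum(-1))):
    L=np.stack([(W-C0)@EX,(W-C0)@EY],-1);z=W[...,2]
    g=(abs(L[...,1]-.06)<.012)&(z>.085)&(z<.2)&(L[...,0]>.0)&(L[...,0]<.13)&(c<170)
    q=np.c_[L[g],z[g]]
    if len(q): print(nm,len(q),np.round(np.percentile(q,[2,25,50,75,98],axis=0),4).tolist())
    g=(abs(L[...,1]-.12+.01)<.012)&(z>.055)&(z<.2)&(L[...,0]>-.02)&(L[...,0]<.13)
    q=np.c_[L[g],z[g]]
    for lo in np.arange(.08,.19,.02):
        k=(q[:,2]>lo)&(q[:,2]<lo+.01)
        if k.any(): print(round(lo,2),np.round(np.percentile(q[k,0],[5,50,95]),3))
rel(cw(.074,.06,.114),tool())
E
```

```text
t: 38.78
tcp_pos: [0.6001, -0.0416, 0.2695]
tool_rot: [0.055, 1.572, -0.058]
force: [0.2, -1.1, -0.4]
opening: 0.0399
t 38.88 tcp [ 0.6008 -0.043   0.2695] F [-0.4 -1.1  0.5] op 0.0397
R [[-0.002, 0.074, 0.997], [-0.001, 0.997, -0.075], [-1.0, -0.001, -0.002]] q [ 0.78  0.56 -1.07  1.61  0.51  1.28  1.12]
[0.076  0.0575 0.2695]
w 208 [[0.0237, 0.0549, 0.1241], [0.0297, 0.0578, 0.1374], [0.0674, 0.0597, 0.1413], [0.0733, 0.0619, 0.1798], [0.0812, 0.0652, 0.1868]]
0.08 [0.065 0.067 0.07 ]
0.1 [0.052 0.055 0.057]
0.12 [0.04  0.042 0.045]
0.14 [0.027 0.029 0.033]
0.16 [0.014 0.017 0.02 ]
0.18 [0.001 0.004 0.007]
t 38 [[0.0202, 0.0542, 0.1275], [0.0636, 0.0576, 0.1392], [0.0671, 0.0606, 0.1408], [0.0717, 0.0627, 0.1431], [0.0772, 0.0652, 0.1872]]
0.08 [0.063 0.067 0.068]
0.1 [0.051 0.054 0.058]
0.12 [0.039 0.041 0.045]
0.14 [0.026 0.029 0.031]
0.16 [0.015 0.018 0.019]
0.18 [-0.     0.003  0.007]
d [155.5   2.8  -1.8]
w [-0.005 -0.002  0.001]
```

View pics/w22.png

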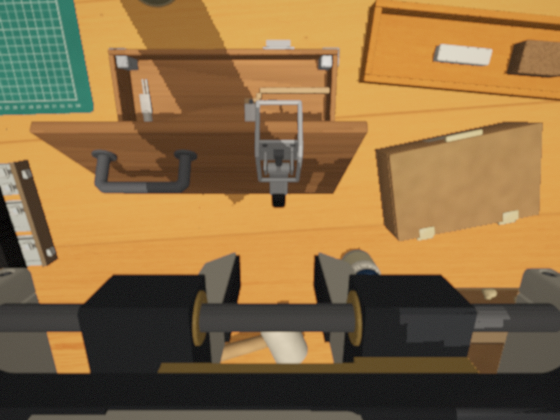

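View pics/t22.png

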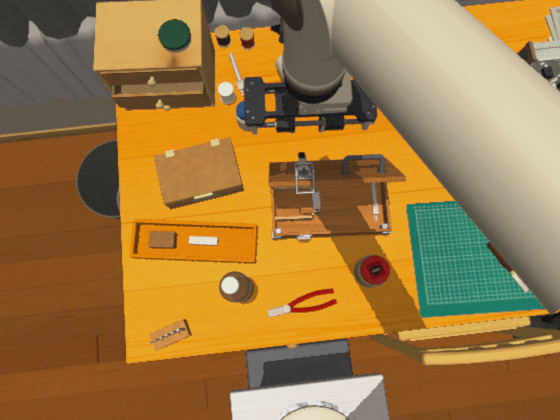

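```bash
python3 - <<'E'
from h import *
p=snap('wrist');W=cloud(p);L=np.stack([(W-C0)@EX,(W-C0)@EY],-1);z=W[...,2]
for v in range(96,212,4):
    r=[(u,)+tuple(np.round([L[v,u,0],L[v,u,1],z[v,u]],3)) for u in range(250,308,1) if z[v,u]>.12]
    if r:
        b=max(r,key=lambda a:a[3]);print(v,len(r),b)
E
```

```text
100 46 (266, np.float64(-0.015), np.float64(0.05), np.float64(0.18))
104 8 (258, np.float64(-0.012), np.float64(0.044), np.float64(0.181))
108 8 (259, np.float64(-0.01), np.float64(0.045), np.float64(0.183))
112 9 (260, np.float64(-0.007), np.float64(0.045), np.float64(0.185))
116 9 (259, np.float64(-0.004), np.float64(0.045), np.float64(0.187))
120 58 (259, np.float64(-0.001), np.float64(0.045), np.float64(0.189))
124 58 (257, np.float64(0.001), np.float64(0.043), np.float64(0.19))
128 58 (258, np.float64(0.004), np.float64(0.044), np.float64(0.192))
132 58 (257, np.float64(0.007), np.float64(0.043), np.float64(0.193))
136 58 (258, np.float64(0.009), np.float64(0.044), np.float64(0.194))
140 58 (302, np.float64(0.012), np.float64(0.075), np.float64(0.197))
144 58 (259, np.float64(0.015), np.float64(0.045), np.float64(0.198))
148 58 (258, np.float64(0.017), np.float64(0.044), np.float64(0.198))
152 58 (257, np.float64(0.02), np.float64(0.043), np.float64(0.198))
156 58 (259, np.float64(0.023), np.float64(0.045), np.float64(0.195))
160 58 (258, np.float64(0.027), np.float64(0.044), np.float64(0.192))
164 58 (260, np.float64(0.03), np.float64(0.045), np.float64(0.187))
168 52 (260, np.float64(0.034), np.float64(0.044), np.float64(0.182))
172 31 (261, np.float64(0.039), np.float64(0.045), np.float64(0.176))
176 26 (260, np.float64(0.043), np.float64(0.044), np.float64(0.17))
180 28 (262, np.float64(0.047), np.float64(0.045), np.float64(0.166))
184 18 (283, np.float64(0.055), np.float64(0.063), np.float64(0.146))
188 18 (271, np.float64(0.059), np.float64(0.052), np.float64(0.143))
192 18 (280, np.float64(0.064), np.float64(0.06), np.float64(0.141))
196 14 (274, np.float64(0.067), np.float64(0.055), np.float64(0.143))
200 14 (280, np.float64(0.071), np.float64(0.06), np.float64(0.141))
204 14 (278, np.float64(0.079), np.float64(0.058), np.float64(0.129))
```

```bash
python3 - <<'E'
from h import *
s=st()
rel(cw(.0665+.0237,.06,.1145+.0764),tool(.3)); rel(cw(.0665,.06,.1145),tool(.3))
E
```

```text
t 38.92 tcp [ 0.6009 -0.043   0.2694] F [0.2 0.4 1.1] op 0.0402
R [[-0.002, 0.075, 0.997], [-0.001, 0.997, -0.075], [-1.0, -0.001, -0.002]] q [ 0.78  0.56 -1.07  1.61  0.51  1.28  1.12]
d [78.5  2.7 14.2]
w [-0.005  0.298  0.   ]
d [155.    2.7  -9.4]
w [-0.005  0.298  0.   ]
```

```bash
python3 -m pendant '[{"dx":20,"dy":2.7,"dz":22,"wx":-0.005,"wy":0.15,"wz":0,"gripper":40},{"dx":50,"dy":2.7,"dz":22,"wx":-0.005,"wy":0.298,"wz":0,"gripper":40},{"dx":78.5,"dy":2.7,"dz":14.2,"wx":-0.005,"wy":0.298,"wz":0,"gripper":40},{"dx":110,"dy":2.7,"dz":4.5,"wx":-0.005,"wy":0.298,"wz":0,"gripper":40},{"dx":135,"dy":2.7,"dz":-3,"wx":-0.005,"wy":0.298,"wz":0,"gripper":40},{"dx":135,"dy":2.7,"dz":-3,"wx":-0.005,"wy":0.298,"wz":0,"gripper":40}]' 20
python3 - <<'E'
from h import *
snap('wrist','w23');s=st();print(inc(s['tcp_pos']));rel(cw(.0665,.06,.1145),tool(.3))
E
```

```text
t: 39.67
tcp_pos: [0.5963, -0.042, 0.1321]
tool_rot: [0.067, 1.874, -0.05]
force: [0.3, -0.0, 0.6]
opening: 0.04
t 39.73 tcp [ 0.5977 -0.0415  0.1338] F [ 0.4 -1.   0.2] op 0.0398
R [[-0.296, 0.072, 0.952], [0.021, 0.997, -0.069], [-0.955, -0.0, -0.297]] q [ 0.59  0.87 -0.92  1.46  0.57  1.43  1.09]
[0.0728 0.0587 0.1338]
d [20.3  1.3 -0.3]
w [-0.002 -0.001 -0.   ]
```

View pics/w23.png

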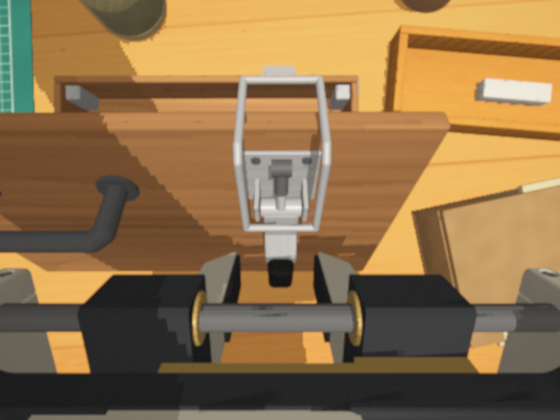

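```bash
python3 -m pendant '[{"dx":12,"dy":1.3,"dz":0,"wx":0,"wy":0,"wz":0,"gripper":40},{"dx":20,"dy":1.3,"dz":0,"wx":0,"wy":0,"wz":0,"gripper":40},{"dx":20,"dy":1.3,"dz":0,"wx":0,"wy":0,"wz":0,"gripper":8},{"dx":20,"dy":1.3,"dz":0,"wx":0,"wy":0,"wz":0,"gripper":8},{"dx":20,"dy":1.3,"dz":0,"wx":0,"wy":0,"wz":0,"gripper":8},{"dx":20,"dy":1.3,"dz":0,"wx":0,"wy":0,"wz":0,"gripper":8}]' 20
python3 - <<'E'
from h import *
s=st();print(inc(s['tcp_pos']))
M=R.from_rotvec(s['tool_rot']);th0=np.arctan2(13,48);r=np.hypot(13,48);f=1.01
def P(t):
    a,b=r*np.cos(th0+t),r*np.sin(th0+t)
    return EX*(a*np.cos(f)+b*np.sin(f))+np.array([0,0,-a*np.sin(f)+b*np.cos(f)])
for t in np.arange(.15,1.1,.15): print(round(t,2),np.round(M.inv().apply(P(t)-P(0)),1))
E
```

```text
t: 40.48
tcp_pos: [0.5922, -0.0398, 0.115]
tool_rot: [0.067, 1.871, -0.05]
force: [0.3, -0.7, 0.8]
opening: 0.0137
t 40.48 tcp [ 0.5922 -0.0398  0.115 ] F [ 0.3 -0.7  0.8] op 0.0137
R [[-0.295, 0.072, 0.953], [0.021, 0.997, -0.069], [-0.955, -0.0, -0.296]] q [ 0.59  0.88 -0.91  1.49  0.58  1.4   1.08]
[0.0671 0.06   0.115 ]
0.15 [-6.9  0.   2.7]
0.3 [-14.2   0.    4.3]
0.45 [-21.7   0.    4.8]
0.6 [-29.1   0.    4.2]
0.75 [-36.3   0.    2.5]
0.9 [-43.3   0.   -0.2]
1.05 [-49.7  -0.   -4. ]
```

Gripping 13.7 mm (the grip's width). Swing it over.

```bash
python3 -m pendant '[{"dx":-6.9,"dy":0,"dz":2.7,"wx":0,"wy":0,"wz":0,"gripper":8},{"dx":-14.2,"dy":0,"dz":4.3,"wx":0,"wy":0,"wz":0,"gripper":8},{"dx":-21.7,"dy":0,"dz":4.8,"wx":0,"wy":0,"wz":0,"gripper":8},{"dx":-29.1,"dy":0,"dz":4.2,"wx":0,"wy":0,"wz":0,"gripper":8},{"dx":-36.3,"dy":0,"dz":2.5,"wx":0,"wy":0,"wz":0,"gripper":8},{"dx":-43.3,"dy":0,"dz":0,"wx":0,"wy":0,"wz":0,"gripper":8},{"dx":-49.7,"dy":0,"dz":-4,"wx":0,"wy":0,"wz":0,"gripper":8},{"dx":-49.7,"dy":0,"dz":-4,"wx":0,"wy":0,"wz":0,"gripper":8}]' 22
python3 - <<'E'
from h import *
snap('wrist','w24');s=st();print(inc(s['tcp_pos']))
E
```

```text
t: 41.48
tcp_pos: [0.6037, -0.0406, 0.1653]
tool_rot: [0.067, 1.868, -0.05]
force: [-1.3, -0.4, 4.1]
opening: 0.0137
t 41.52 tcp [ 0.6037 -0.0406  0.1652] F [ 0.2 -0.3  4.7] op 0.0136
R [[-0.294, 0.072, 0.953], [0.021, 0.997, -0.069], [-0.956, -0.001, -0.294]] q [ 0.59  0.84 -0.93  1.43  0.55  1.48  1.1 ]
[0.0787 0.06   0.1652]
```

View pics/w24.png

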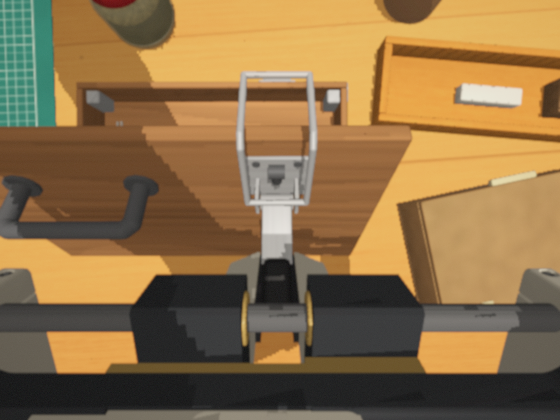

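```bash
python3 -m pendant '[{"dx":0,"dy":0,"dz":0,"wx":0,"wy":0,"wz":0,"gripper":46},{"dx":0,"dy":0,"dz":0,"wx":0,"wy":0,"wz":0,"gripper":46},{"dx":0,"dy":0,"dz":0,"wx":0,"wy":0,"wz":0,"gripper":46},{"dx":-40,"dy":0,"dz":10,"wx":0,"wy":0,"wz":0,"gripper":46},{"dx":-90,"dy":0,"dz":10,"wx":0,"wy":0,"wz":0,"gripper":46},{"dx":-130,"dy":0,"dz":10,"wx":0,"wy":0,"wz":0,"gripper":46},{"dx":-130,"dy":0,"dz":10,"wx":0,"wy":0,"wz":0,"gripper":46}]' 22
python3 - <<'E'
from h import *
snap('wrist','w25');p=snap('side','s25');s=st();print(inc(s['tcp_pos']))
c=p['color'][100:290,220:430,::-1];cv2.imwrite('pics/s25c.png',cv2.resize(c,None,fx=3,fy=3,interpolation=cv2.INTER_CUBIC))
rel(cw(0.0,-.11,.31),tool())
E
```

```text
t: 42.4
tcp_pos: [0.6534, -0.043, 0.2897]
tool_rot: [0.068, 1.863, -0.05]
force: [-0.1, 0.5, 0.4]
opening: 0.0462
t 42.5 tcp [ 0.6514 -0.0438  0.2861] F [-0.4 -0.1 -1.5] op 0.0462
R [[-0.294, 0.072, 0.953], [0.02, 0.997, -0.069], [-0.956, -0.001, -0.294]] q [ 0.51  0.81 -0.95  1.16  0.52  1.73  1.17]
[0.1265 0.0602 0.2861]
d [  14.4 -170.5 -127.5]
w [-0.002 -0.299  0.   ]
```

View pics/w25.png

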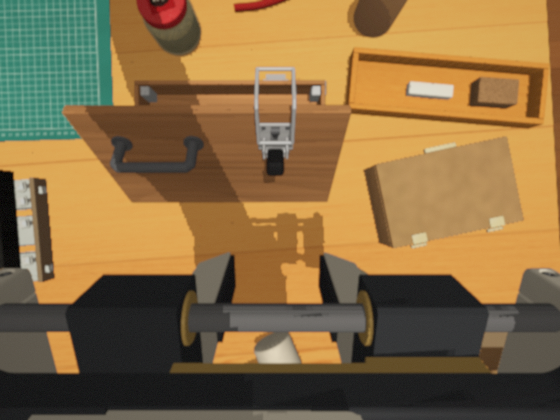

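View pics/s25c.png

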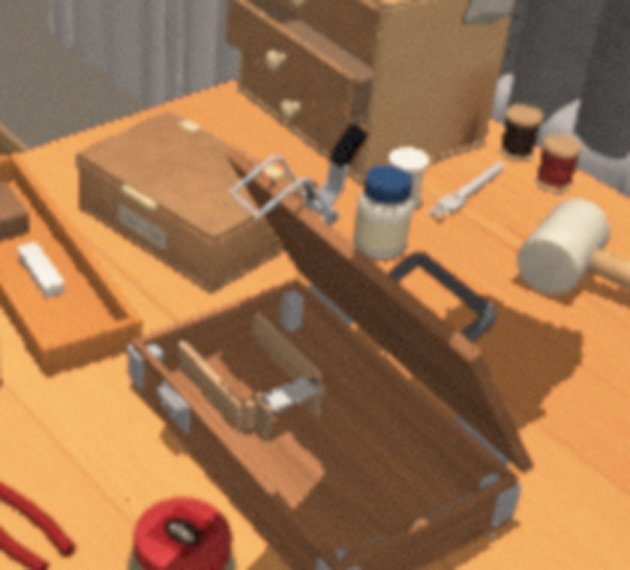

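```bash
python3 -m pendant '[{"dx":-10,"dy":-50,"dz":-10,"wx":0,"wy":-0.1,"wz":0,"gripper":0},{"dx":0,"dy":-100,"dz":-45,"wx":0,"wy":-0.2,"wz":0,"gripper":0},{"dx":10,"dy":-150,"dz":-90,"wx":0,"wy":-0.3,"wz":0,"gripper":0},{"dx":14,"dy":-170,"dz":-140,"wx":0,"wy":-0.3,"wz":0,"gripper":0},{"dx":28,"dy":-170,"dz":-175,"wx":0,"wy":-0.3,"wz":0,"gripper":0},{"dx":28,"dy":-170,"dz":-175,"wx":0,"wy":-0.3,"wz":0,"gripper":0},{"dx":28,"dy":-170,"dz":-175,"wx":0,"wy":-0.3,"wz":0,"gripper":0}]' 22
python3 - <<'E'
from h import *
s=st();print(inc(s['tcp_pos']));rel(cw(-.045,-.11,.157),tool());rel(cw(.066,-.11,.157),tool())
E
```

```text
t: 43.38
tcp_pos: [0.464, -0.2011, 0.3105]
tool_rot: [0.057, 1.569, -0.058]
force: [-0.4, 0.3, -0.0]
opening: 0.0004
t 43.38 tcp [ 0.464  -0.2011  0.3105] F [-0.4  0.3 -0. ] op 0.0004
R [[0.001, 0.073, 0.997], [-0.001, 0.997, -0.073], [-1.0, -0.001, 0.001]] q [ 1.36  0.33 -1.21  1.79  0.32  1.25  1.56]
[-0.0494 -0.1098  0.3105]
d [ 1.535e+02 -1.000e-01  4.300e+00]
w [-0.003  0.001  0.001]
d [153.6   0.2 115.3]
w [-0.003  0.001  0.001]
```

```bash
python3 -m pendant '[{"dx":60,"dy":0,"dz":0,"wx":0,"wy":0,"wz":0,"gripper":0},{"dx":115,"dy":0,"dz":0,"wx":0,"wy":0,"wz":0,"gripper":0},{"dx":153,"dy":0,"dz":4,"wx":0,"wy":0,"wz":0,"gripper":0},{"dx":153,"dy":0,"dz":22,"wx":0,"wy":0,"wz":0,"gripper":0},{"dx":153,"dy":0,"dz":38,"wx":0,"wy":0,"wz":0,"gripper":0},{"dx":153,"dy":0,"dz":54,"wx":0,"wy":0,"wz":0,"gripper":0},{"dx":153,"dy":0,"dz":70,"wx":0,"wy":0,"wz":0,"gripper":0},{"dx":153,"dy":0,"dz":86,"wx":0,"wy":0,"wz":0,"gripper":0},{"dx":153,"dy":0,"dz":102,"wx":0,"wy":0,"wz":0,"gripper":0},{"dx":153,"dy":0,"dz":114,"wx":0,"wy":0,"wz":0,"gripper":0},{"dx":153,"dy":0,"dz":114,"wx":0,"wy":0,"wz":0,"gripper":0}]' 22
python3 - <<'E'
from h import *
s=st();print(inc(s['tcp_pos']))
E
```

```text
t: 44.75
tcp_pos: [0.5794, -0.2092, 0.1578]
tool_rot: [0.057, 1.567, -0.057]
force: [0.3, 0.7, -0.0]
opening: 0.0005
t 44.75 tcp [ 0.5794 -0.2092  0.1578] F [ 0.3  0.7 -0. ] op 0.0005
R [[0.003, 0.072, 0.997], [-0.0, 0.997, -0.072], [-1.0, -0.0, 0.003]] q [ 0.97  0.68 -0.96  1.69  0.61  1.1   1.33]
[ 0.0662 -0.1099  0.1578]
```

Now back off, up, and check everything.

```bash
python3 -m pendant '[{"dx":0,"dy":0,"dz":-50,"wx":0,"wy":0,"wz":0,"gripper":0},{"dx":-40,"dy":0,"dz":-100,"wx":0,"wy":0,"wz":0,"gripper":0},{"dx":-100,"dy":0,"dz":-140,"wx":0,"wy":0,"wz":0,"gripper":0},{"dx":-150,"dy":-40,"dz":-160,"wx":0,"wy":0,"wz":0,"gripper":0},{"dx":-150,"dy":-90,"dz":-160,"wx":0,"wy":0,"wz":0,"gripper":0},{"dx":-150,"dy":-120,"dz":-160,"wx":0,"wy":0,"wz":0,"gripper":0},{"dx":-150,"dy":-120,"dz":-160,"wx":0,"wy":0,"wz":0,"gripper":0},{"dx":-150,"dy":-120,"dz":-160,"wx":0,"wy":0,"wz":0,"gripper":0}]' 22
python3 - <<'E'
from h import *
s=st();print(inc(s['tcp_pos']))
p=snap('top','t26');W=cloud(p);z=W[...,2];L=np.stack([(W-C0)@EX,(W-C0)@EY],-1)
m=masks_of('sanding_block',p)
for a in m[:2]:
    q=W[a['pixels']];q=q[~np.isnan(q[:,0])];print('block',round(a['confidence'],2),np.round(np.percentile(q,[2,50,98],axis=0),4).tolist(),cv2.minAreaRect((q[:,:2]*1000).astype(np.float32)))
k=(W[...,0]>.38)&(W[...,0]<.535)&(W[...,1]>.05)&(W[...,1]<.36)&(z>.024)&(z<.033);print('rim+block',cv2.minAreaRect((W[k][:,:2]*1000).astype(np.float32)))
ps=snap('side','s26');W2=cloud(ps);L2=np.stack([(W2-C0)@EX,(W2-C0)@EY],-1);z2=W2[...,2]
for LL,zz in ((L,z),(L2,z2)):
  for lo in (.06,.1,.14,.18):
    q=LL[(zz>lo)&(zz<lo+.01)&(abs(LL[...,1]+.02)<.05)&(abs(LL[...,0]-.07)<.04)]
    if len(q): print('lid',lo,np.round(np.percentile(q[:,0],[5,50,95]),3))
for t in tip_of('latch_grip',p)[:1]: print(t,inc(W[int(t['at'][1]),int(t['at'][0])]))
c=ps['color'][110:310,190:430,::-1];cv2.imwrite('pics/s26c.png',cv2.resize(c,None,fx=3,fy=3,interpolation=cv2.INTER_CUBIC))
E
```

```text
t: 45.75
tcp_pos: [0.4111, -0.3156, 0.3066]
tool_rot: [0.057, 1.567, -0.054]
force: [0.5, 0.2, 0.8]
opening: 0.0007
t 45.75 tcp [ 0.4111 -0.3156  0.3066] F [0.5 0.2 0.8] op 0.0007
R [[0.003, 0.07, 0.998], [0.002, 0.998, -0.07], [-1.0, 0.002, 0.003]] q [ 1.57  0.36 -1.2   1.77  0.35  1.26  1.79]
[-0.0943 -0.2277  0.3066]
block 0.69 [[0.4603, 0.2467, 0.0027], [0.4785, 0.2731, 0.0245], [0.5005, 0.3022, 0.0284]] ((482.5475769042969, 278.26373291015625), (64.08090209960938, 40.371768951416016), 80.5123062133789)
rim+block ((469.12408447265625, 205.95391845703125), (268.3198547363281, 83.2615737915039), 81.07901000976562)
lid 0.06 [0.077 0.078 0.079]
lid 0.1 [0.077 0.078 0.079]
lid 0.14 [0.077 0.078 0.079]
lid 0.18 [0.077 0.078 0.079]
lid 0.06 [0.078 0.079 0.08 ]
lid 0.1 [0.077 0.079 0.08 ]
lid 0.14 [0.078 0.079 0.08 ]
lid 0.18 [0.077 0.079 0.08 ]
{'at': [303.6, 111.5], 'confidence': 0.9} [0.1339 0.0564 0.2018]
```

View pics/s26c.png

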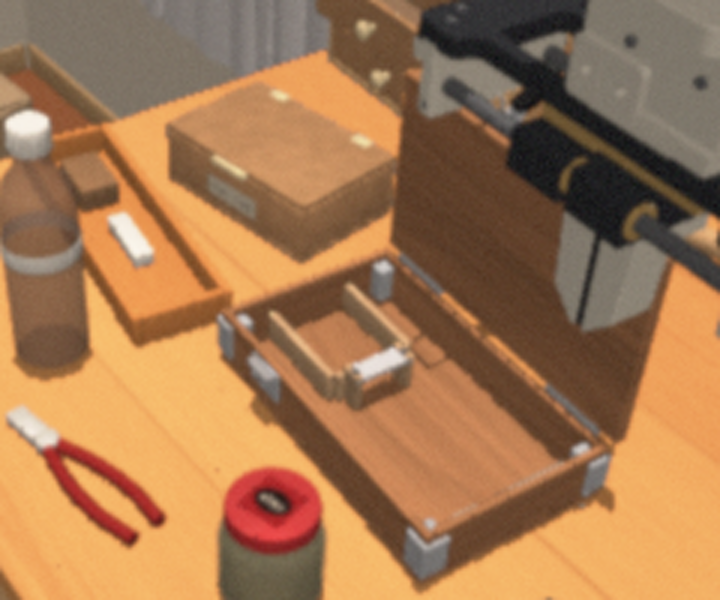

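View pics/t26.png

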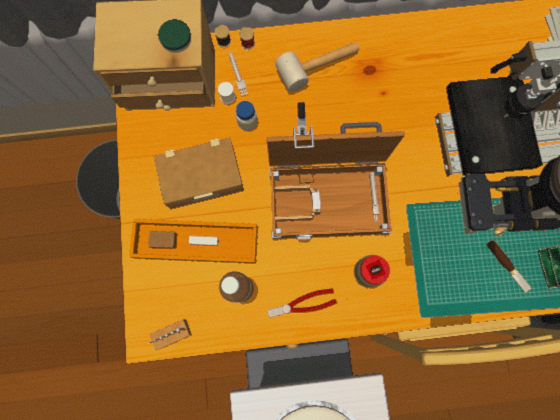

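```bash
python3 -c "
from bench import *
print(close_job())"
```

```text
the job is handed in; nothing more can be done
None
```

The job is handed in after about 46 s. The last pictures show everything as asked, but one hard contact along the way may have cost the run.

**What I did**
- I flipped the latch with the lid shut and lifted the lid by its handle to about 1.45 rad. I later pushed it to 1.69 rad to make room for the gripper.
- I pushed the block from the finger well to the strip's edge, then dragged it clear of the strip from above. I gripped it lengthwise and set it on the tray floor in the free end beyond the eraser.

**What went wrong**
- **Hard contact:** on my first descent into the finger well, the gripper's body came down on the latch's wire loop. The wrist force read about 115 N, just under the 120 N limit. The load on the body must have been well over 40 N, so the rule on body contact may have been broken. No failure was reported.
- **Latch shut again:** that contact also snapped the latch shut, which I noticed only after placing the block. I lowered the lid to about 1.0 rad, flipped the latch open again and pushed the lid back up.

**Last checks**
- **Lid:** stands at about 1.57 rad.
- **Latch:** the grip is within about 7 mm of where a fully open lever (2.0 rad) would put it.
- **Block:** its top is at about 25 mm, which is right for lying flat on the tray floor beside the eraser.
- **Tray:** has not moved measurably.
- **Bottle, jar and eraser:** the bottle and jar are upright, and the eraser is in place.
- **Robot:** clear of everything.

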